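Clamp straightedges along sheets for trimming

TASK

Get the sheets ready for trimming: lay every straightedge on the table on a trim board of its own, flat on the base plate and flush along the free edge of the pale sheet with its ends about level with the sheet's, and turn that board's wing screw clockwise fully home so that its foot lies over the straightedge. Start each screw gently: if it binds early the thread is crossed, so stop at once without forcing it, turn it back to its stop and start afresh. Leave the tweezers, marker and calliper alone.

Things in the scene. Friction and masses are not known exactly. Their poses are not given: they have to be found in the camera images.
- seat_a (a point): Trim board A, fixed: grey base plate 118 x 132 mm, 10 mm thick, carrying a pale sheet 30 x 110 x 8 mm. Point: middle of the sheet's free long edge, on the base plate's top. x points into the sheet, y along the edge, z up. The straightedge goes on the -x side; the plate is free there for 47 mm, up to the screw's boss (axis at x -62, y -46 mm, r 15 mm).
- screw_a_grip (a point): Black wing knob of board A's clamp screw, wing 46 x 13 x 28 mm. Point: on its upright axis, 36 mm over the base plate, 12 mm below the wing's top. The wing's length and a steel foot under it (reach 42 mm, 8.5 to 13.5 mm over the plate) lie 4.2 rad counter-clockwise from this point's x axis (turns along). The foot points away from the sheet at the start, at it when home.
- screw_a (a joint): Turn of screw A, rad, clockwise from above (tighten) grows. Starts near 0; home stop 4.2, back stop -0.6. Light (0.04 N m), stays where left, no visible rise. Any may be crossed, unseen: it then binds at 0.3 to 0.4 and stiffens by 1.5 N m per rad, force does not help. Turned back to its stop at -0.6 (runs free) the thread is cleared for good.
- bind_a (a joint): How far the crossed thread of screw A is being forced, rad: 0 while the screw runs free or is let back; at 0.3 (0.45 N m on the knob) the thread is spoilt.
- seat_b (a point): Trim board B, fixed: grey base plate 118 x 132 mm, 10 mm thick, carrying a pale sheet 30 x 110 x 8 mm. Point: middle of the sheet's free long edge, on the base plate's top. x points into the sheet, y along the edge, z up. The straightedge goes on the -x side; the plate is free there for 47 mm, up to the screw's boss (axis at x -62, y -46 mm, r 15 mm).
- screw_b_grip (a point): Black wing knob of board B's clamp screw, wing 46 x 13 x 28 mm. Point: on its upright axis, 36 mm over the base plate, 12 mm below the wing's top. The wing's length and a steel foot under it (reach 42 mm, 8.5 to 13.5 mm over the plate) lie 4.2 rad counter-clockwise from this point's x axis (turns along). The foot points away from the sheet at the start, at it when home.
- screw_b (a joint): Turn of screw B, rad, clockwise from above (tighten) grows. Starts near 0; home stop 4.2, back stop -0.6. Light (0.04 N m), stays where left, no visible rise. Any may be crossed, unseen: it then binds at 0.3 to 0.4 and stiffens by 1.5 N m per rad, force does not help. Turned back to its stop at -0.6 (runs free) the thread is cleared for good.
- bind_b (a joint): How far the crossed thread of screw B is being forced, rad: 0 while the screw runs free or is let back; at 0.3 (0.45 N m on the knob) the thread is spoilt.
- seat_c (a point): Trim board C, fixed: grey base plate 118 x 132 mm, 10 mm thick, carrying a pale sheet 30 x 110 x 8 mm. Point: middle of the sheet's free long edge, on the base plate's top. x points into the sheet, y along the edge, z up. The straightedge goes on the -x side; the plate is free there for 47 mm, up to the screw's boss (axis at x -62, y -46 mm, r 15 mm).
- screw_c_grip (a point): Black wing knob of board C's clamp screw, wing 46 x 13 x 28 mm. Point: on its upright axis, 36 mm over the base plate, 12 mm below the wing's top. The wing's length and a steel foot under it (reach 42 mm, 8.5 to 13.5 mm over the plate) lie 4.2 rad counter-clockwise from this point's x axis (turns along). The foot points away from the sheet at the start, at it when home.
- screw_c (a joint): Turn of screw C, rad, clockwise from above (tighten) grows. Starts near 0; home stop 4.2, back stop -0.6. Light (0.04 N m), stays where left, no visible rise. Any may be crossed, unseen: it then binds at 0.3 to 0.4 and stiffens by 1.5 N m per rad, force does not help. Turned back to its stop at -0.6 (runs free) the thread is cleared for good.
- bind_c (a joint): How far the crossed thread of screw C is being forced, rad: 0 while the screw runs free or is let back; at 0.3 (0.45 N m on the knob) the thread is spoilt.
- straightedge_1_mid (a point): Straightedge 1, loose, 0.12 kg; all alike, may be absent. Aluminium bar 110 mm long (y), 28 mm wide (x), 6 mm thick, with a black grip rib 44 (y) x 14 x 32 mm high on its middle; either long edge serves. Point: its centre, 19 mm above its underside (38 mm high in all); z up. Grip the rib across x.
- straightedge_2_mid (a point): Straightedge 2, loose, 0.12 kg; all alike, may be absent. Aluminium bar 110 mm long (y), 28 mm wide (x), 6 mm thick, with a black grip rib 44 (y) x 14 x 32 mm high on its middle; either long edge serves. Point: its centre, 19 mm above its underside (38 mm high in all); z up. Grip the rib across x.
- straightedge_3_mid (a point): Straightedge 3, loose, 0.12 kg; all alike, may be absent. Aluminium bar 110 mm long (y), 28 mm wide (x), 6 mm thick, with a black grip rib 44 (y) x 14 x 32 mm high on its middle; either long edge serves. Point: its centre, 19 mm above its underside (38 mm high in all); z up. Grip the rib across x.
- tweezers: Steel tweezers, 123 x 17 x 9 mm, lying on the table; not part of the job. Origin under the middle.
- marker_red: White marker with red cap, 127 x 14 x 16 mm, lying on the table; not part of the job. Origin under the middle.
- calliper: Calliper, 50 x 170 x 12 mm, lying on the table; not part of the job. Origin under the middle.
Not all that is in view belongs to the job. Leave any pink look-alike of the part that bears straightedge_2_mid alone.

How it is judged:
By the outcome, as a careful person would: the job done as asked, in the order asked, and still so for the second after the job is handed in, with the robot touching nothing.
Of straightedge_1, straightedge_2, straightedge_3 only 2 to 3 are there at a start; the rules pass over those that are not, and their reading is None.
At some moment in a run one of straightedge_1, straightedge_2, straightedge_3 may be knocked a few centimetres aside while the robot is not near it.
Once in a run the grip may slacken for a moment while it holds something.
It also fails if it takes over 210 s, if anything falls off the work surface, if the arm or the gripper's body presses on something with over 40 N, if the wrist force passes 120 N, or if a joint passes its speed limit or range.

ROBOT

A 7-joint arm with a two-finger parallel gripper is mounted at the origin on a cart in front of the work surface, level with it; the furniture and walls round the work are solid. World frame = base frame: x ahead of the robot, y to its left, z up, the work surface at z = 0. Lengths are in mm, angles in rad, forces in N, time in s.
With the tool pointing down it reaches from about 425 to 950 mm from the base axis. Payload 16.7 kg.
Tool frame: the origin (TCP) lies at the very end of the fingers, on their centre line; the grasp point (between the pads) lies 19 mm behind it; z points along the fingers, y is the line along which they close (so a half turn about z gives the same grasp; the last joint's range is limited). The gripper opens to 94 mm and grips with 3 to 60 N. Pads are 16 mm wide; open, the fingers measure 119 mm over their backs; the gripper's body (75 mm by 177 mm) begins 78 mm behind the grasp point.
Start: joints at [0.978, 0.426, 0.074, 1.606, -0.034, 1.111, -0.067], TCP at [289.793, -609.584, 176.367] pointing down, gripper open.
Joint ranges: [-2.85, 2.85], [-0.5, 2.14], [-1.23, 1.37], [0.21, 2.46], [-1.02, 4.16], [0.16, 2.05], [-2.73, 2.73]. Speed limits (rad/s): [1.89, 1.89, 2.39, 2.39, 3.01, 3.01, 3.01].

INTERFACE

Orientations are given as a unit quaternion [w, x, y, z].
In Python, from bench import status, snapshot, workorder gives the robot as it stands.
- The arm moves only by the tool apply_moves, never from a script. Its argument "plan" is a list that holds one entry, the list of rows, each a list of 6 numbers: the shift along the tool's x, y, z normalised to -1 to 1, where 1 is 0.5 m, then the turn, a rotation vector about the tool's x, y, z normalised to -1 to 1, where 1 is 120 degrees. In form: [[[tx, ty, tz, wx, wy, wz], ...]]. A call has 1 to 20 rows; each row is the pose to reach, as a shift and turn from the pose commanded when the call began, along the tool's axes at that moment; what a row does not reach only later rows make up. A row lasts 1/12 s, in which the tool goes at most 41.7 mm and 7.16 degrees, less where a joint would pass 70% of its speed; a pose out of reach is approached as far as the arm can. A call with a number of a shift or a turn outside -1 to 1 is refused whole. A call with a gripper value outside its range is refused whole. "gripper" is the opening, from -1 (shut) to 1 (fully open), set as the call begins (left out, the last holds). The fingers move at their own pace and stop on an object; the grip force is fixed at half the most. Time passes only in rows, so rows that repeat a pose let the fingers close. It gives the time, the measured TCP pose, the force, the opening and the grip force at its end, in the units of the state.
- status.get_state(): the state, without advancing time (a new reading comes with each control period).
- snapshot(name): name is "scene" or "top" or "wrist"; returns a dict with "img" (420x560x3 uint8, blue, green, red), "range_z" (420x560 float32, mm along the optical axis (not along the pixel's ray), 0 where there is no reading), "camera_matrix" (3x3 intrinsics, pixels), "eye" and "attitude" of the camera in the world. Camera axes: x right, y down, z forward; pixel columns grow to the right and rows downward; lengths in mm; the calibration is good to about 2 mm. A picture is of the moment at which its call begins.
- workorder.job_done(): hands the job in; it is judged then, once.
The state is a dict: "time": time; "qpos": joint angles; "qd": joint speeds; "joint_torque": joint torques, N m; "tool_pos": TCP position; "tool_rot": TCP orientation; "ft_force": force on the tool from outside, world axes, zero at the start; "ft_torque": the same for the moment, N m; "grip_width": finger opening in mm; "finger_force": force on a finger pad.
Only numpy, scipy, OpenCV 4.12 (cv2) and the standard library are available. Lean on these libraries where they do the work, as an engineer would, in place of code of your own. Each camera call takes 0.05 s, during which the arm holds its last target. There are 200 camera calls.

## Working session

There is one attempt and no reset: what is moved stays moved. The work goes in short steps, Python scripts to look and compute and a tool call to move; the robot and the scene stay as the last step left them, time stands still between calls to the robot, and variables do not carry over. Pictures are saved under pics/ and viewed, at most 14 in all, crops included, and the job is handed in when it is done.

Besides the shell and the picture viewer there is one more tool, called after "Request:" as name([rows], argument=value, ...), one row to a line, values as JSON. apply_moves: Moves the arm, as the interface text tells. Scaled input: -1 to 1 covers 0.5 m each way for a shift and 120 degrees each way for a turn. Its arguments: {"type":"object","properties":{"plan":{"type":"array"},"gripper":{"type":"number"}},"required":["plan"]}

```bash
mkdir -p pics; ls; python3 - <<'E'
from bench import status,snapshot
import cv2
print(status.get_state())
for n in("scene","top"):
    s=snapshot(n); cv2.imwrite(f"pics/{n}0.png",s["img"]); print(n,s["camera_matrix"],s["eye"],s["attitude"])
E
```

```text
pics
{'time': 0.0, 'qpos': array([ 0.97749119,  0.42672183,  0.07382189,  1.60664086, -0.03408136,
        1.1108094 , -0.06709516]), 'qd': array([-1.92794027e-03, -4.46961623e-04,  7.61190076e-05,  3.35160100e-04,
        4.86046840e-04, -1.45252617e-03, -6.06973645e-04]), 'joint_torque': array([-1.08403315e-04, -9.35815930e+01,  3.66693534e+00, -4.54208386e+01,
       -4.87332128e-02,  1.99940748e-02,  1.42592230e-04]), 'tool_pos': array([ 289.59344529, -609.1657915 ,  175.66663328]), 'tool_rot': array([-6.31205216e-04,  9.75479521e-01,  2.20089227e-01, -1.94640613e-04]), 'ft_force': array([-0.01725585,  0.0284576 ,  0.20826659]), 'ft_torque': array([ 0.01940536,  0.03835691, -0.03903742]), 'finger_force': 0.0, 'grip_width': 93.92687924303658}
scene [[424.92641713   0.         273.45924364]
 [  0.         424.92641713 209.46140972]
 [  0.           0.           1.        ]] [   9.8151891  -427.10220688  502.04876414] [-0.45948011  0.78595165 -0.3632526   0.19800398]
top [[398.51821822   0.         284.37188199]
 [  0.         398.51821822 203.58983013]
 [  0.           0.           1.        ]] [ 456.24140768   41.98954771 1028.60021764] [-0.02728862  0.71403997 -0.69920017  0.02283371]
```

View pics/top0.png

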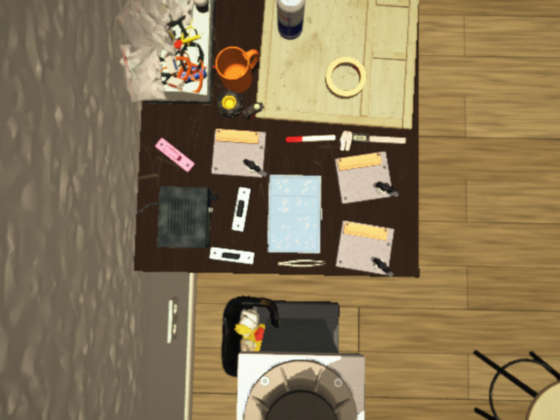

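View pics/scene0.png

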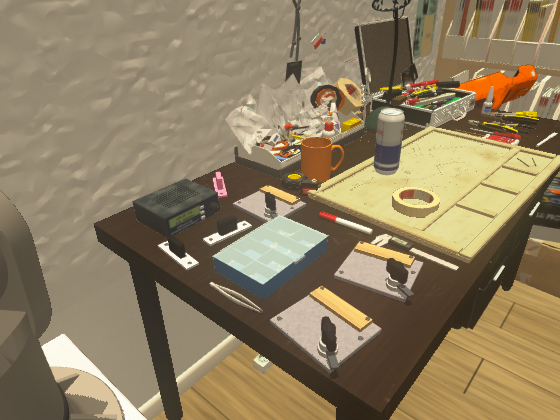

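The top view shows two white bars with black ribs, at (241,209) and (232,256), which are the straightedges. The one at (174,154) is the pink look-alike, so I leave it alone. The boards are at (239,152), (365,177) and (365,247).

```bash
cat > h.py <<'E'
import numpy as np, cv2
from scipy.spatial.transform import Rotation as R
from bench import status,snapshot
def rot(q): return R.from_quat(q,scalar_first=True)
def ray(s,uv,z):
    K=s["camera_matrix"]; uv=np.atleast_2d(uv).astype(float)
    d=np.c_[(uv[:,0]-K[0,2])/K[0,0],(uv[:,1]-K[1,2])/K[1,1],np.ones(len(uv))]
    d=rot(s["attitude"]).apply(d); e=np.array(s["eye"])
    return e+d*((z-e[2])/d[:,2])[:,None]
def rects(s,mask,z,amin=60,amax=1e9):
    out=[]
    for c in cv2.findContours(mask.astype(np.uint8),cv2.RETR_EXTERNAL,cv2.CHAIN_APPROX_NONE)[0]:
        if not amin<cv2.contourArea(c)<amax: continue
        p=ray(s,c[:,0,:],z)[:,:2].astype(np.float32)
        (cx,cy),(w,h),a=cv2.minAreaRect(p)
        if w<h: w,h,a=h,w,a+90
        out.append((np.round([cx,cy]),np.round([w,h]),round((a+90)%180-90,1),c[:,0,:].mean(0).round()))
    return out
def delta(p,yaw=None,st=None):
    "shift in tool axes normalised; yaw: wanted world direction (deg) of tool y"
    st=st or status.get_state(); T=rot(st["tool_rot"])
    d=T.inv().apply(np.array(p)-st["tool_pos"])/500
    w=np.zeros(3)
    if yaw is not None:
        y=np.deg2rad(yaw); Y=np.array([np.cos(y),np.sin(y),0]); Z=np.array([0,0,-1.]); M=np.c_[np.cross(Y,Z),Y,Z]
        w=(T.inv()*R.from_matrix(M)).as_rotvec()/np.deg2rad(120)
    return d.round(4),w.round(4)
E
python3 - <<'E'
from h import *
s=snapshot("top"); hsv=cv2.cvtColor(s["img"],cv2.COLOR_BGR2HSV)
print(s["range_z"][209,225],s["eye"][2])
H,S,V=[hsv[...,i].astype(int) for i in range(3)]
roi=np.zeros(H.shape,bool); roi[105:272,140:418]=1
w=cv2.morphologyEx(((V>170)&(S<45)&roi).astype(np.uint8),cv2.MORPH_CLOSE,np.ones((9,9)))
for r in rects(s,w,6): print("white",r)
o=(H>8)&(H<28)&(S>70)&(V>150)&roi
for r in rects(s,o,18): print("sheet",r)
g=(V>90)&(S<60)&roi&(V<230)
for r in rects(s,cv2.morphologyEx(g.astype(np.uint8),cv2.MORPH_CLOSE,np.ones((5,5))),10,800): print("grey",r)
for c in ((239,152),(365,177),(365,247)):
    print(hsv[c[1],c[0]])
cr=np.vstack([np.hstack([cv2.resize(s["img"][y-40:y+40,x-40:x+40],(280,280),interpolation=2) for x,y in ((239,152),(365,177))]),np.hstack([cv2.resize(s["img"][y-40:y+40,x-40:x+40],(280,280),interpolation=2) for x,y in ((365,247),(236,225))])])
cv2.imwrite("pics/c1.png",cr)
E
```

```text
1032.2472 1028.6002176434608
white (array([394., 182.]), array([111.,  29.]), 83.7, array([232., 255.]))
white (array([ 421., -158.]), array([130., 114.]), 82.0, array([367., 251.]))
white (array([513., 161.]), array([111.,  29.]), -8.4, array([241., 209.]))
white (array([495.,  22.]), array([218., 136.]), -0.2, array([295., 216.]))
white (array([ 601., -155.]), array([129., 112.]), -79.9, array([367., 180.]))
white (array([690., -59.]), array([123.,  41.]), -83.4, array([330., 139.]))
white (array([660., 172.]), array([128., 115.]), 87.3, array([241., 156.]))
sheet (array([ 464., -157.]), array([112.,  33.]), 81.7, array([365., 231.]))
sheet (array([ 641., -140.]), array([112.,  33.]), -80.0, array([359., 161.]))
sheet (array([699., 176.]), array([114.,  33.]), 87.0, array([237., 136.]))
sheet (array([756., -74.]), array([403.,  60.]), -88.9, array([339., 114.]))
grey (array([ 422., -157.]), array([135., 118.]), 81.8, array([365., 249.]))
grey (array([ 601., -159.]), array([145., 118.]), -80.2, array([366., 180.]))
grey (array([566.,  69.]), array([391., 224.]), 37.0, array([272., 189.]))
[ 16  43 215]
[ 15  41 218]
[ 15  42 218]
```

View pics/c1.png

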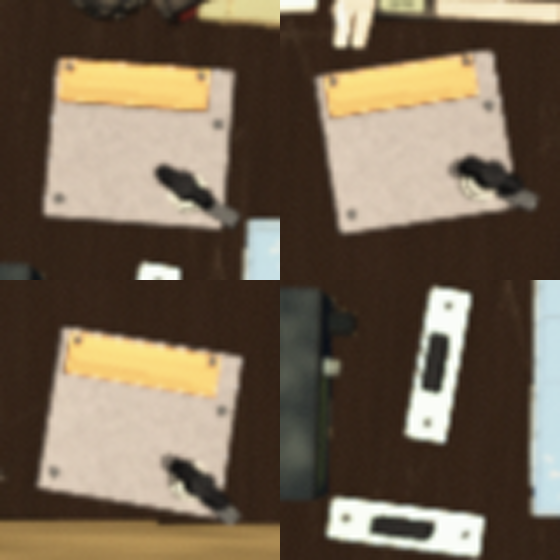

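The crop confirms two white bars with black ribs and three boards, each with its foot pointing lower right, away from the sheet. I'll use the far-left board P (sheet centre 699,176) and the far-right board Q (641,-140).

```bash
python3 - <<'E'
from h import *
s=snapshot("top"); Z=s["eye"][2]-s["range_z"]
for n,(x,y) in dict(radio=(183,215),box=(270,212),box2=(295,215),radioR=(205,200),mug=(235,62)).items(): print(n,np.round(np.nanmax(Z[y-5:y+5,x-5:x+5])), ray(s,(x,y),50).round())
print(delta((470,-200,200),-50)); print(delta((513,161,150),82))
E
```

```text
radio 1029.0 [[492. 298.  50.]]
box 38.0 [[504.  84.  50.]]
box2 41.0 [[498.  22.  50.]]
radioR 55.0 [[530. 245.  50.]]
mug 1029.0 [[882. 181.  50.]]
(array([ 0.6773, -0.5846, -0.0477]), array([-0.0004, -0.    , -0.1214]))
(array([ 1.0649, -1.1996,  0.0527]), array([-2.0000e-04, -5.0000e-04, -1.2214e+00]))
```

Request:
apply_moves([
  [[0.677,-0.585,-0.05,0,0,-0.121],[0.677,-0.585,-0.05,0,0,-0.121],[0.677,-0.585,-0.05,0,0,-0.121],[0.677,-0.585,-0.05,0,0,-0.121],[0.677,-0.585,-0.05,0,0,-0.121],[0.677,-0.585,-0.05,0,0,-0.121],[0.677,-0.585,-0.05,0,0,-0.121],[0.677,-0.585,-0.05,0,0,-0.121],[0.677,-0.585,-0.05,0,0,-0.121],[0.677,-0.585,-0.05,0,0,-0.121],[0.677,-0.585,-0.05,0,0,-0.121],[0.677,-0.585,-0.05,0,0,-0.121],[0.677,-0.585,-0.05,0,0,-0.121]],
])

```text
time: 1.28
tool_pos: [470.6, -198.4, 201.5]
tool_rot: [0.0, 0.939, 0.343, 0.0]
ft_force: [-1.0, -0.6, -0.1]
grip_width: 93.7
finger_force: 0.0
```

```bash
python3 - <<'E'
from h import *
print(delta((513,161,150),82))
E
```

```text
(array([ 0.5283, -0.4948,  0.1031]), array([ 2.0000e-04, -0.0000e+00, -1.0988e+00]))
```

Request:
apply_moves([
  [[0.528,-0.495,0.1,0,0,-1],[0.528,-0.495,0.1,0,0,-1],[0.528,-0.495,0.1,0,0,-1],[0.528,-0.495,0.1,0,0,-1],[0.528,-0.495,0.1,0,0,-1],[0.528,-0.495,0.1,0,0,-1],[0.528,-0.495,0.1,0,0,-1],[0.528,-0.495,0.1,0,0,-1],[0.528,-0.495,0.1,0,0,-1],[0.528,-0.495,0.1,0,0,-1],[0.528,-0.495,0.1,0,0,-1],[0.528,-0.495,0.1,0,0,-1],[0.528,-0.495,0.1,0,0,-1],[0.528,-0.495,0.1,0,0,-1],[0.528,-0.495,0.1,0,0,-1],[0.528,-0.495,0.1,0,0,-1],[0.528,-0.495,0.1,0,0,-1],[0.528,-0.495,0.1,0,0,-1]],
])

```text
time: 2.78
tool_pos: [513.8, 157.5, 151.0]
tool_rot: [-0.0, 0.173, 0.985, -0.0]
ft_force: [-0.6, -0.5, -0.4]
grip_width: 94.1
finger_force: 0.0
```

```bash
cat > se.py <<'E'
from h import *
import sys
def find(name,save=None,x0=None):
    s=snapshot(name)
    if save: cv2.imwrite(save,s["img"])
    hsv=cv2.cvtColor(s["img"],cv2.COLOR_BGR2HSV).astype(int)
    m=((hsv[...,2]>170)&(hsv[...,1]<45)).astype(np.uint8)
    k=15 if name=="wrist" else 9
    m=cv2.copyMakeBorder(m,40,40,40,40,cv2.BORDER_CONSTANT); m=cv2.morphologyEx(m,cv2.MORPH_CLOSE,cv2.getStructuringElement(cv2.MORPH_RECT,(k,k)))[40:-40,40:-40]
    return s,[r for r in rects(s,m,6,100)]
if __name__=="__main__":
    s,r=find(sys.argv[1],sys.argv[2]); print(*r,sep="\n"); print(status.get_state()["qpos"].round(2), s["eye"])
E
python3 se.py wrist pics/w1.png
```

```text
(array([698., -60.]), array([107.,  32.]), -84.8, array([165., 387.]))
(array([ 565., -110.]), array([75., 44.]), 32.3, array([ 77., 306.]))
(array([650., 164.]), array([114.,  93.]), 87.5, array([316., 294.]))
(array([ 430., -116.]), array([116.,  45.]), -8.4, array([ 19., 201.]))
(array([514., 162.]), array([109.,  28.]), -9.0, array([280., 187.]))
(array([511.,   8.]), array([210., 146.]), 0.0, array([153., 226.]))
(array([396., 182.]), array([110.,  28.]), 83.8, array([260.,  70.]))
[ 0.22  0.31 -0.76  1.9   0.25  1.02  0.57] [438.36741299 183.63732614 358.2374714 ]
```

View pics/w1.png

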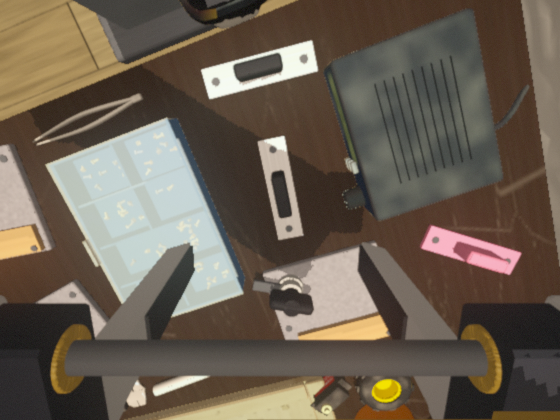

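The wrist view shows straightedge 2 at (280,187), straightedge 1 at (260,70), and the pink decoy at (470,250). Now grasping straightedge 2.

```bash
python3 - <<'E'
from h import *
print(delta((513.5,161.5,60),81)); print(delta((513.5,161.5,12),81))
E
```

```text
(array([0.003 , 0.007 , 0.1822]), array([-0.0002, -0.0002, -0.0938]))
(array([0.003 , 0.007 , 0.2782]), array([-0.0002, -0.0002, -0.0938]))
```

Request:
apply_moves([
  [[0.003,0.007,0.1,0,0,-0.094],[0.003,0.007,0.18,0,0,-0.094],[0.003,0.007,0.2,0,0,-0.094],[0.003,0.007,0.24,0,0,-0.094],[0.003,0.007,0.278,0,0,-0.094],[0.003,0.007,0.278,0,0,-0.094],[0.003,0.007,0.278,0,0,-0.094],[0.003,0.007,0.278,0,0,-0.094]],
], gripper=0.2)

```text
time: 3.5
tool_pos: [513.8, 163.0, 13.3]
tool_rot: [0.0, 0.077, 0.997, 0.0]
ft_force: [0.1, -0.4, -0.0]
grip_width: 56.3
finger_force: 0.0
```

Request:
apply_moves([
  [[0,0,0,0,0,0],[0,0,0,0,0,0],[0,0,0,0,0,0],[0,0,0,0,0,0],[0,0,0,0,0,0],[0,0,0,0,0,0],[0,0,0,0,0,0],[0,0,0,0,0,0]],
], gripper=-1)

```text
time: 4.17
tool_pos: [513.2, 163.0, 12.4]
tool_rot: [-0.0, 0.077, 0.997, 0.0]
ft_force: [-0.2, 0.9, 0.3]
grip_width: 6.8
finger_force: 0.0
```

Width is below the rib's 14 mm with no force, so the grasp missed and the bar may have been knocked aside. Looking again.

```bash
python3 se.py top pics/t2.png; python3 -c "
import cv2;i=cv2.imread('pics/t2.png')[100:280,140:420];cv2.imwrite('pics/t2c.png',cv2.resize(i,(784,504)))"
```

```text
(array([ 70., 109.]), array([159.,  95.]), -0.1, array([250., 381.]))
(array([ 420., -158.]), array([129., 112.]), 81.7, array([368., 251.]))
(array([514.,  23.]), array([180., 132.]), 0.9, array([300., 202.]))
(array([ 601., -155.]), array([129., 110.]), -79.3, array([367., 180.]))
(array([700., -55.]), array([118.,  31.]), 76.6, array([328., 139.]))
(array([646., 159.]), array([131., 109.]), -73.7, array([245., 153.]))
(array([933., 325.]), array([240., 129.]), -0.1, array([187.,  58.]))
[ 0.14  0.51 -0.7   2.01  0.46  0.78  0.58] [ 456.24140768   41.98954771 1028.60021764]
```

View pics/t2c.png

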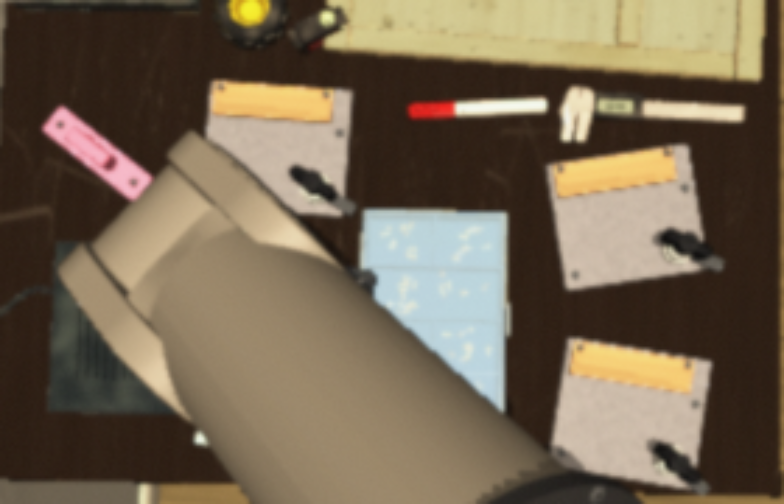

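The arm hides the bar in this view, so I'll use the wrist camera from where it is.

```bash
python3 se.py wrist pics/w2.png
```

```text
(array([660., 233.]), array([42.,  9.]), -5.2, array([396., 398.]))
(array([637., 143.]), array([25., 12.]), -8.3, array([277., 388.]))
(array([619.,   4.]), array([102.,  30.]), 82.3, array([ 91., 389.]))
(array([521., 244.]), array([25., 10.]), 37.3, array([399., 229.]))
(array([490., 165.]), array([60., 27.]), -8.9, array([275., 203.]))
(array([491.,  19.]), array([174., 114.]), -0.4, array([ 73., 225.]))
(array([396., 182.]), array([109.,  28.]), 83.8, array([279.,  46.]))
[ 0.14  0.51 -0.7   2.01  0.46  0.78  0.58] [433.81573287 173.90857815 219.5656124 ]
```

View pics/w2.png

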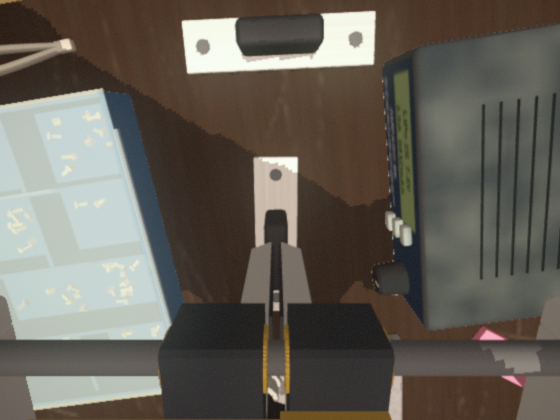

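Request:
apply_moves([
  [[0,0,0,0,0,0],[0,0,0,0,0,0]],
])

```text
time: 4.43
tool_pos: [513.2, 163.0, 12.4]
tool_rot: [-0.0, 0.076, 0.997, 0.0]
ft_force: [-0.1, -0.3, 0.3]
grip_width: 0.7
finger_force: 0.0
```

```bash
python3 - <<'E'
from h import *
s=snapshot("wrist"); i=s["img"]; r=s["range_z"]
T=rot(s["attitude"]);K=s["camera_matrix"]
def pt(u,v):
    z=float(r[v,u]); return (np.array(s["eye"])+T.apply([(u-K[0,2])/K[0,0]*z,(v-K[1,2])/K[1,1]*z,z])).round()
for v in range(160,311,10): print(v,pt(276,v),pt(262,v),pt(292,v))
st=status.get_state(); 
for d in (0,19,60):
    p=st["tool_pos"]-rot(st["tool_rot"]).apply([0,0,d]); c=T.inv().apply(p-s["eye"]); print(d,(c[:2]/c[2]*K[0,0]+K[:2,2]).round())
cv2.imwrite("pics/w3.png",cv2.resize(i[140:340,180:380],(600,600)))
E
```

```text
160 [463. 170.   5.] [462. 161.   5.] [464. 180.   6.]
170 [469. 169.   5.] [468. 160.   5.] [471. 179.   6.]
180 [475. 168.   6.] [474. 159.   5.] [477. 178.   4.]
190 [482. 167.   5.] [481. 158.   4.] [484. 177.   4.]
200 [489. 166.   4.] [487. 157.   4.] [490. 176.   4.]
210 [494. 165.  11.] [494. 156.   4.] [434. 174. 220.]
220 [493. 165.  33.] [501. 155.   4.] [504. 174.   5.]
230 [498. 164.  36.] [508. 153.   5.] [511. 173.   4.]
240 [504. 163.  37.] [515. 152.   4.] [518. 172.   5.]
250 [505. 163.  49.] [503. 156.  52.] [505. 172.  52.]
260 [505. 163.  62.] [503. 157.  64.] [505. 171.  65.]
270 [505. 163.  72.] [503. 157.  75.] [505. 171.  76.]
280 [507. 163.  79.] [503. 157.  85.] [504. 170.  86.]
290 [511. 162.  80.] [503. 158.  94.] [504. 170.  95.]
300 [515. 162.  82.] [503. 158. 102.] [505. 170. 102.]
310 [520. 161.  83.] [480. 163. 146.] [481. 171. 146.]
0 [277. 240.]
19 [278. 251.]
60 [278. 285.]
```

View pics/w3.png

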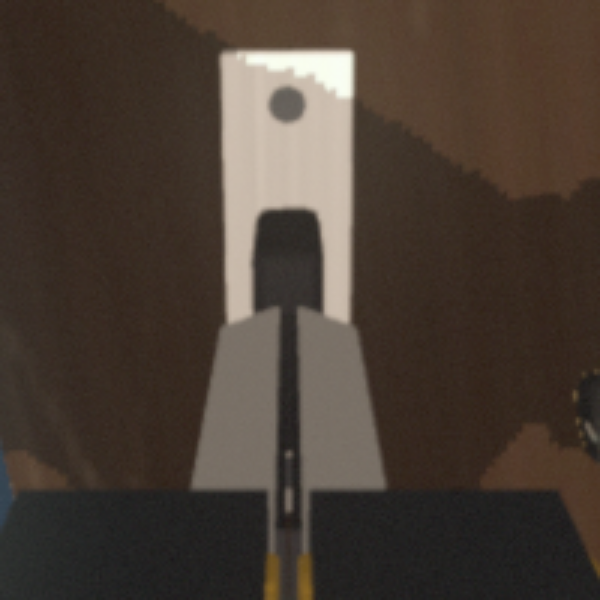

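```bash
python3 - <<'E'
from h import *
s=snapshot("scene"); i=s["img"]
T=rot(s["attitude"]);K=s["camera_matrix"]
for p in ((513,163,12),(513,163,48),(492,165,38),(536,158,38)):
    c=T.inv().apply(np.array(p)-s["eye"]); print(p,(c[:2]/c[2]*K[0,0]+K[:2,2]).round())
cv2.imwrite("pics/s2.png",cv2.resize(i[120:300,100:340],(800,600)))
E
```

```text
(513, 163, 12) [226. 230.]
(513, 163, 48) [224. 215.]
(492, 165, 38) [217. 223.]
(536, 158, 38) [234. 216.]
```

View pics/s2.png

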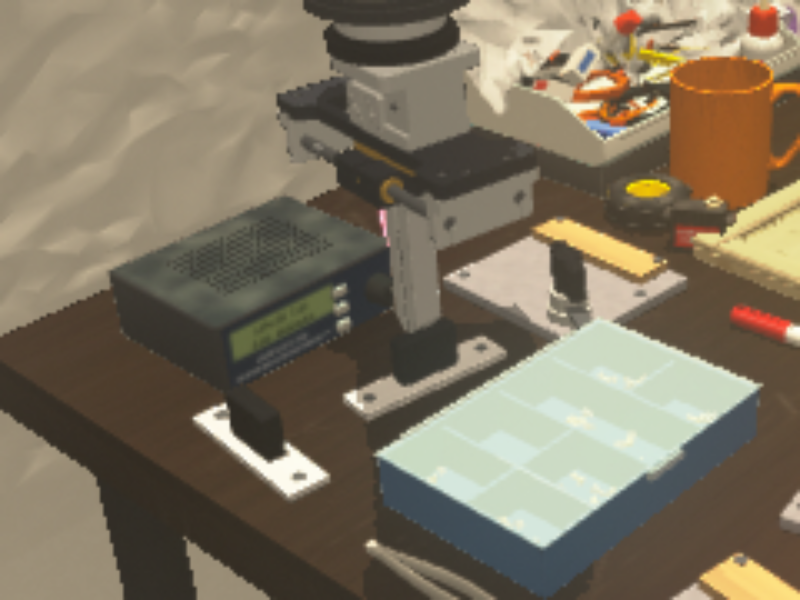

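```bash
cat > tip.py <<'E'
from h import *
def cloud(s):
    r=s["range_z"];K=s["camera_matrix"];v,u=np.nonzero(r>0);z=r[v,u]
    return np.array(s["eye"])+rot(s["attitude"]).apply(np.c_[(u-K[0,2])/K[0,0]*z,(v-K[1,2])/K[1,1]*z,z])
st=status.get_state(); print(st["grip_width"],st["tool_pos"])
for n in ("wrist","scene"):
    P=cloud(snapshot(n)); L=rot(st["tool_rot"]).inv().apply(P-st["tool_pos"])
    h=st["grip_width"]/2
    m=(abs(L[:,0])<14)&(abs(L[:,1])<h+14)&(abs(L[:,1])>h-2)
    q=L[m]; print(n,np.histogram(q[:,2],bins=np.arange(-80,25,5)))
E
python3 tip.py
```

```text
0.5262538521209568 [513.21321241 162.99710101  12.38022102]
wrist (array([334, 314, 329, 246, 247, 215, 184, 185, 151, 100,  41, 247,   0,
         0,   0,   0,   0, 500,  53,   1]), array([-80, -75, -70, -65, -60, -55, -50, -45, -40, -35, -30, -25, -20,
       -15, -10,  -5,   0,   5,  10,  15,  20]))
scene (array([26, 25, 35, 28, 26, 27, 32, 26, 19, 10, 30, 28, 22, 23, 20, 19, 23,
       36,  7,  0]), array([-80, -75, -70, -65, -60, -55, -50, -45, -40, -35, -30, -25, -20,
       -15, -10,  -5,   0,   5,  10,  15,  20]))
```

Request:
apply_moves([
  [[0,0,-0.1,0,0,0],[0,0,-0.1,0,0,0],[0,0,-0.1,0,0,0],[0,0,-0.1,0,0,0],[0,0,-0.1,0,0,0],[0,0,-0.1,0,0,0],[0,0,-0.1,0,0,0]],
], gripper=0.2)

```text
time: 5.22
tool_pos: [512.7, 162.8, 61.7]
tool_rot: [-0.001, 0.076, 0.997, -0.0]
ft_force: [0.1, -0.2, -0.7]
grip_width: 43.6
finger_force: 0.0
```

```bash
python3 tip.py
```

```text
43.58930231286307 [512.74195035 162.80377641  61.65352685]
wrist (array([474, 415, 402, 348, 312, 308, 273, 244, 224, 164,  46,   0,   0,
         0,   0,   0,   0,   0,   0,   0]), array([-80, -75, -70, -65, -60, -55, -50, -45, -40, -35, -30, -25, -20,
       -15, -10,  -5,   0,   5,  10,  15,  20]))
scene (array([39, 38, 39, 35, 40, 38, 39, 26, 36, 26,  3,  0,  0,  0,  0,  0,  0,
        0,  0,  0]), array([-80, -75, -70, -65, -60, -55, -50, -45, -40, -35, -30, -25, -20,
       -15, -10,  -5,   0,   5,  10,  15,  20]))
```

Both cameras put the real fingertips about 30 mm above the reported TCP, so I'll command about 30 mm lower. From here the real tip is at z≈91 and should be at ≈12, which is 79 mm down.

Request:
apply_moves([
  [[0,0.0,0.05,0,0,0],[0,-0.002,0.08,0,0,0],[0,-0.002,0.11,0,0,0],[0,-0.002,0.13,0,0,0],[0,-0.002,0.15,0,0,0],[0,-0.002,0.155,0,0,0],[0,-0.002,0.155,0,0,0]],
])

```text
time: 5.9
tool_pos: [512.7, 162.1, -15.6]
tool_rot: [-0.0, 0.076, 0.997, -0.0]
ft_force: [0.4, -0.3, -0.1]
grip_width: 56.7
finger_force: 0.0
```

Request:
apply_moves([
  [[0,0,0,0,0,0],[0,0,0,0,0,0],[0,0,0,0,0,0],[0,0,0,0,0,0],[0,0,0,0,0,0],[0,0,0,0,0,0],[0,0,0,0,0,0],[0,0,0,0,0,0]],
], gripper=-1)

```text
time: 6.57
tool_pos: [513.2, 162.0, -14.9]
tool_rot: [0.0, 0.077, 0.997, 0.0]
ft_force: [-0.7, -0.5, 3.2]
grip_width: 13.6
finger_force: 30.0
```

Gripped at 13.6 mm wide with 30 N. Lift, then carry to board P.

Request:
apply_moves([
  [[0,0,-0.08,0,0,0],[0,0,-0.16,0,0,0],[0,0,-0.2,0,0,0],[0,0,-0.2,0,0,0],[0,0,-0.2,0,0,0]],
])

```text
time: 6.98
tool_pos: [513.7, 161.8, 85.6]
tool_rot: [0.001, 0.077, 0.997, 0.0]
ft_force: [1.2, -0.7, -2.5]
grip_width: 13.7
finger_force: 30.0
```

```bash
python3 - <<'E'
from h import *
print(delta((658,176,85),-3))
s=dict(img=cv2.imread("pics/top0.png"),camera_matrix=np.array([[398.51821822,0,284.37188199],[0,398.51821822,203.58983013],[0,0,1]]),eye=[456.24140768,41.98954771,1028.60021764],attitude=[-0.02728862,0.71403997,-0.69920017,0.02283371])
hsv=cv2.cvtColor(s["img"],cv2.COLOR_BGR2HSV).astype(int)
for n,(u,v) in dict(P=(239,152),Q=(365,177)).items():
    roi=np.zeros(hsv.shape[:2],bool); roi[v-32:v+32,u-35:u+42]=1
    bl=(hsv[...,2]<75)&roi
    # plate corners: plate+sheet bright
    pl=cv2.morphologyEx(((hsv[...,2]>100)&roi).astype(np.uint8),cv2.MORPH_CLOSE,np.ones((15,15)))
    print(n,"plate",rects(s,pl,10,1500))
    m=(hsv[...,0]>8)&(hsv[...,0]<28)&(hsv[...,1]>70)&(hsv[...,2]>150)&roi
    c=rects(s,m,18)[0]; a=np.deg2rad(c[2]-90 if c[2]>0 else c[2]+90)
    X=np.array([np.cos(a),np.sin(a)]);Y=np.array([-X[1],X[0]])
    seat=c[0]-X*14; ax=seat-62*X-46*Y
    print(n,c,"seat",seat,"axis",ax,"yawX",np.rad2deg(a))
E
```

```text
(array([-0.2809,  0.0723,  0.0018]), array([8.000e-04, 7.000e-04, 7.016e-01]))
P plate [(array([651., 148.]), array([181., 135.]), 87.0, array([245., 157.]))]
P (array([699., 176.]), array([114.,  33.]), 87.0, array([237., 136.])) seat [685.01918651 176.73270339] axis [620.69670137 134.04057408] yawX -3.0000000000000004
Q plate [(array([ 618., -155.]), array([152., 145.]), 10.0, array([363., 175.]))]
Q (array([ 641., -140.]), array([112.,  33.]), -80.0, array([359., 161.])) seat [ 627.21269146 -142.43107449] axis [ 574.14242694 -198.49841814] yawX 10.0
```

Request:
apply_moves([
  [[-0.281,0.072,0,0,0,0.702],[-0.281,0.072,0,0,0,0.702],[-0.281,0.072,0,0,0,0.702],[-0.281,0.072,0,0,0,0.702],[-0.281,0.072,0,0,0,0.702],[-0.281,0.072,0,0,0,0.702],[-0.281,0.072,0,0,0,0.702],[-0.281,0.072,0,0,0,0.702],[-0.281,0.072,0,0,0,0.702],[-0.281,0.072,0,0,0,0.702],[-0.281,0.072,0,0,0,0.702],[-0.281,0.072,0,0,0,0.702],[-0.281,0.072,0,0,0,0.702],[-0.281,0.072,0,0,0,0.702]],
])

```text
time: 8.15
tool_pos: [656.6, 176.0, 83.3]
tool_rot: [-0.0, 0.724, 0.69, -0.001]
ft_force: [-0.5, -0.4, -0.9]
grip_width: 14.1
finger_force: 30.0
```

```bash
python3 - <<'E'
from h import *
s=snapshot("wrist"); cv2.imwrite("pics/w4.png",s["img"]); np.savez("w4.npz",**{k:np.array(v) for k,v in s.items()})
hsv=cv2.cvtColor(s["img"],cv2.COLOR_BGR2HSV).astype(int)
m=(hsv[...,0]>8)&(hsv[...,0]<28)&(hsv[...,1]>70)&(hsv[...,2]>150)
print(*rects(s,m,18,200),sep="\n"); print(status.get_state()["tool_pos"],status.get_state()["qpos"].round(2),s["eye"])
E
```

```text
(array([845., 116.]), array([118.,  24.]), -2.7, array([492., 268.]))
(array([765., 100.]), array([65., 33.]), -81.5, array([400., 286.]))
(array([892., 142.]), array([58.,  8.]), -79.8, array([555., 234.]))
(array([790., 199.]), array([37., 32.]), 67.3, array([443., 176.]))
(array([702., 176.]), array([109.,  30.]), 86.8, array([331., 203.]))
(array([876., 228.]), array([16., 11.]), -78.3, array([554., 133.]))
(array([847., 278.]), array([48., 35.]), 10.2, array([535.,  65.]))
[656.73852394 176.00349844  83.57549931] [-0.09  0.55 -0.37  1.65  0.23  0.99 -0.59] [661.01234559 255.19330551 290.35786937]
```

View pics/w4.png

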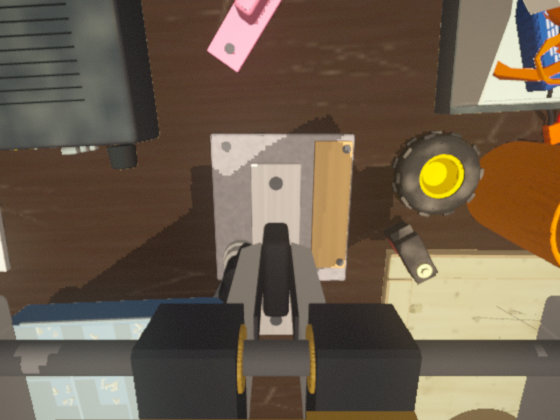

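```bash
python3 - <<'E'
from h import *
s=dict(np.load("w4.npz"))
hsv=cv2.cvtColor(s["img"],cv2.COLOR_BGR2HSV).astype(int)
for z in (104.6,): print(ray(s,[(252,165),(300,164),(276,335),(276,180)],z).round(1))
for x in (276-12,290): print(hsv[150:175,x,2].tolist())
print(hsv[325:345,285,2].tolist(), s["range_z"][170:176,285]); 
E
```

```text
[[646.2 227.6 104.6]
 [672.5 226.9 104.6]
 [654.1 118.5 104.6]
 [658.9 218.6 104.6]]
[190, 161, 156, 157, 157, 157, 156, 154, 155, 153, 151, 151, 146, 154, 187, 208, 214, 214, 213, 213, 213, 214, 214, 214, 213]
[155, 154, 152, 152, 153, 154, 156, 154, 155, 154, 153, 155, 149, 155, 185, 204, 209, 210, 210, 209, 209, 209, 210, 210, 210]
[201, 201, 201, 201, 201, 200, 200, 199, 197, 159, 100, 84, 85, 85, 75, 68, 65, 62, 68, 68] [189.24286 189.10478 190.61913 189.05559 188.5608  188.24545]
```

Sheet P is centred at pixel (331,203) and the held bar runs over rows 165–335, which puts it 3 mm off along its length in the grip. Descend 6 mm short of the edge, then push on.

```bash
python3 - <<'E'
from h import *
for p in ((666,181,40),(666,181,-3),(673,180.6,-5)): print(delta(p,-3.2))
E
```

```text
(array([0.011 , 0.0182, 0.0871]), array([-0.0008,  0.0004,  0.0035]))
(array([0.011 , 0.0183, 0.1731]), array([-0.0008,  0.0004,  0.0035]))
(array([0.0109, 0.0323, 0.1771]), array([-0.0008,  0.0004,  0.0035]))
```

Request:
apply_moves([
  [[0.011,0.018,0.03,0,0,0.003],[0.011,0.018,0.087,0,0,0.003],[0.011,0.018,0.12,0,0,0.003],[0.011,0.018,0.15,0,0,0.003],[0.011,0.018,0.165,0,0,0.003],[0.011,0.018,0.173,0,0,0.003],[0.011,0.018,0.173,0,0,0.003]],
])

```text
time: 8.78
tool_pos: [666.5, 181.0, -2.1]
tool_rot: [-0.0, 0.727, 0.686, -0.0]
ft_force: [-0.5, 0.0, -1.0]
grip_width: 13.5
finger_force: 30.0
```

Request:
apply_moves([
  [[0,0.004,0.003,0,0,0],[0,0.008,0.005,0,0,0],[0,0.011,0.006,0,0,0],[0,0.013,0.006,0,0,0],[0,0.015,0.006,0,0,0],[0,0.015,0.006,0,0,0]],
])

```text
time: 9.28
tool_pos: [673.7, 180.8, -4.5]
tool_rot: [-0.0, 0.728, 0.686, -0.0]
ft_force: [-3.8, -0.0, 0.0]
grip_width: 13.9
finger_force: 30.0
```

Request:
apply_moves([
  [[0,0.002,0.002,0,0,0],[0,0.003,0.003,0,0,0],[0,0.003,0.003,0,0,0]],
])

```text
time: 9.53
tool_pos: [673.8, 180.8, -4.9]
tool_rot: [-0.001, 0.727, 0.686, -0.001]
ft_force: [-19.7, -3.0, 24.0]
grip_width: 13.8
finger_force: 30.0
```

Request:
apply_moves([
  [[0,-0.003,-0.003,0,0,0],[0,-0.003,-0.003,0,0,0]],
])

```text
time: 9.7
tool_pos: [673.8, 180.9, -4.1]
tool_rot: [-0.0, 0.728, 0.686, -0.0]
ft_force: [-4.4, 0.7, 0.4]
grip_width: 13.7
finger_force: 30.0
```

Request:
apply_moves([
  [[0,0,0,0,0,0],[0,0,0,0,0,0],[0,0,0,0,0,0],[0,0,0,0,0,0],[0,0,-0.08,0,0,0],[0,0,-0.16,0,0,0],[0,0,-0.2,0,0,0],[0,0,-0.2,0,0,0]],
], gripper=-0.3)

```text
time: 10.37
tool_pos: [677.1, 181.8, 101.1]
tool_rot: [0.002, 0.728, 0.686, 0.003]
ft_force: [0.2, 0.7, 0.4]
grip_width: 32.8
finger_force: 0.0
```

```bash
python3 - <<'E'
from h import *
s=snapshot("wrist"); np.savez("w5.npz",**{k:np.array(v) for k,v in s.items()})
i=s["img"]; cv2.imwrite("pics/w5.png",i)
hsv=cv2.cvtColor(i,cv2.COLOR_BGR2HSV).astype(int)
m=(hsv[...,0]>8)&(hsv[...,0]<28)&(hsv[...,1]>70)&(hsv[...,2]>120)
print(*[r for r in rects(s,m,18,200) if r[0][0]<740],sep="\n"); print(status.get_state()["tool_pos"],s["eye"])
E
```

```text
(array([588.,  21.]), array([76., 12.]), 86.3, array([197., 365.]))
(array([703., 176.]), array([110.,  30.]), 87.1, array([303., 205.]))
[675.99019776 181.23229391  98.42818858] [680.44694603 260.2168493  308.49083621]
```

View pics/w5.png

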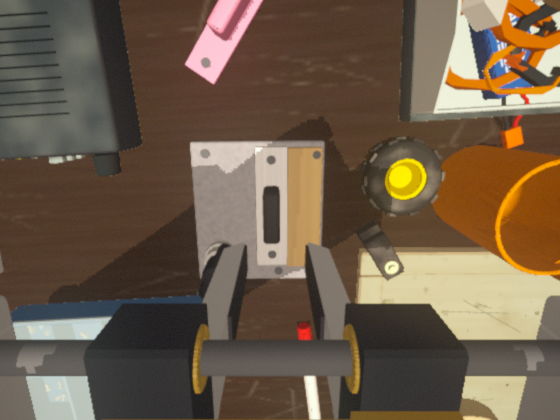

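Straightedge 2 is flush: the bar covers rows 147–264 and the sheet matches. Next is P's wing knob, with its axis at about (623,134) and grasp yaw -33°.

```bash
python3 - <<'E'
from h import *
for p in ((623,134,98),(623,134,0)): print(delta(p,-33))
E
```

```text
(array([-0.1006, -0.1002,  0.0002]), array([ 0.0019, -0.0013,  0.2467]))
(array([-0.1009, -0.1011,  0.1962]), array([ 0.0019, -0.0013,  0.2467]))
```

Request:
apply_moves([
  [[-0.1,-0.1,0,0,0,0.247],[-0.1,-0.1,0,0,0,0.247],[-0.1,-0.1,0,0,0,0.247],[-0.1,-0.1,0,0,0,0.247],[-0.1,-0.1,0,0,0,0.247],[-0.1,-0.1,0,0,0,0.247],[-0.1,-0.1,0,0,0,0.247]],
], gripper=0)

```text
time: 11.0
tool_pos: [621.2, 134.0, 94.8]
tool_rot: [-0.0, 0.878, 0.479, -0.0]
ft_force: [-0.8, 0.7, -0.5]
grip_width: 46.8
finger_force: 0.0
```

```bash
python3 - <<'E'
from h import *
s=snapshot("wrist"); i=s["img"]
r=s["range_z"];K=s["camera_matrix"];v,u=np.nonzero(r>0);z=r[v,u]
P=np.array(s["eye"])+rot(s["attitude"]).apply(np.c_[(u-K[0,2])/K[0,0]*z,(v-K[1,2])/K[1,1]*z,z])
m=(abs(P[:,2]-57)<4)&(np.hypot(P[:,0]-623,P[:,1]-134)<35)
Q=P[m][:,:2].astype(np.float32); print(len(Q),cv2.minAreaRect(Q)); print(delta((623,134,0),-33))
cv2.imwrite("pics/w6.png",cv2.resize(i[150:350,160:400],(720,600)))
E
```

```text
966 ((623.53759765625, 134.31837463378906), (43.83549499511719, 19.322641372680664), 46.431365966796875)
(array([0.002 , 0.0031, 0.1897]), array([-0.0003,  0.0002,  0.0018]))
```

View pics/w6.png

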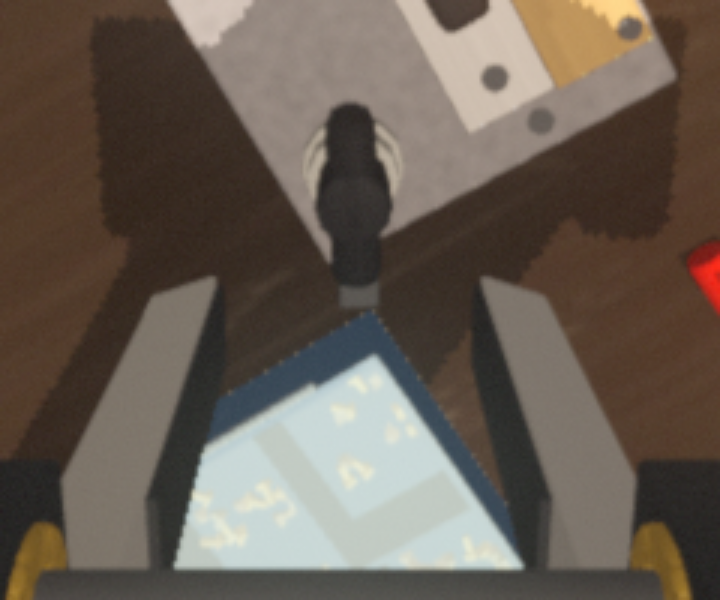

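The wing is centred between the fingers and aligned (crop around (355,200)), with the foot pointing down-image. Descend and grip.

Request:
apply_moves([
  [[0.002,0.003,0.08,0,0,0],[0.002,0.003,0.14,0,0,0],[0.002,0.003,0.17,0,0,0],[0.002,0.003,0.19,0,0,0],[0.002,0.003,0.19,0,0,0]],
])

```text
time: 11.47
tool_pos: [621.9, 133.6, -1.8]
tool_rot: [-0.001, 0.878, 0.478, -0.002]
ft_force: [-0.2, 0.5, 0.4]
grip_width: 47.0
finger_force: 0.0
```

Request:
apply_moves([
  [[0,0,0,0,0,0],[0,0,0,0,0,0],[0,0,0,0,0,0],[0,0,0,0,0,0],[0,0,0,0,0,0],[0,0,0,0,0,0],[0,0,0,0,0,0]],
], gripper=-1)

```text
time: 12.05
tool_pos: [623.3, 134.7, 1.7]
tool_rot: [-0.0, 0.879, 0.477, 0.001]
ft_force: [-4.6, 2.5, 9.0]
grip_width: 13.1
finger_force: 34.2
```

```bash
cat > q.py <<'E'
from h import *
s=status.get_state(); y=rot(s["tool_rot"]).apply([0,1,0]); print(s["tool_pos"].round(1),"yaw",np.rad2deg(np.arctan2(y[1],y[0])).round(2),"F",s["ft_force"].round(2),"T",s["ft_torque"].round(3),"q7",s["qpos"].round(2),s["grip_width"].round(1),s["finger_force"])
E
python3 q.py
```

```text
Traceback (most recent call last):
  File "q.py", line 2, in <module>
    s=status.get_state(); y=rot(s["tool_rot"]).apply([0,1,0]); print(s["tool_pos"].round(1),"yaw",np.rad2deg(np.arctan2(y[1],y[0])).round(2),"F",s["ft_force"].round(2),"T",s["ft_torque"].round(3),"q7",s["qpos"].round(2),s["grip_width"].round(1),s["finger_force"])
                                                                                                                                                                                                                            ^^^^^^^^^^^^^^^^^^^^^
AttributeError: 'float' object has no attribute 'round'
```

```bash
sed -i 's/s\["grip_width"\].round(1)/round(s["grip_width"],1)/' q.py; python3 q.py
```

```text
[623.3 134.7   1.7] yaw -32.98 F [-4.65  2.48  9.04] T [0.556 1.211 0.034] q7 [-0.13  0.57 -0.25  1.81  0.19  0.78 -1.05] 13.1 34.2412503642845
```

Request:
apply_moves([
  [[0,0,0,0,0,0.04],[0,0,0,0,0,0.08],[0,0,0,0,0,0.12],[0,0,0,0,0,0.12]],
])

```text
time: 12.38
tool_pos: [623.3, 134.7, 1.7]
tool_rot: [-0.0, 0.933, 0.361, 0.001]
ft_force: [-4.9, 2.1, 9.4]
grip_width: 12.9
finger_force: 33.6
```

```bash
python3 q.py
```

```text
[623.3 134.7   1.7] yaw -47.7 F [-4.88  2.06  9.39] T [0.37  1.046 0.145] q7 [-0.17  0.57 -0.19  1.81  0.14  0.77 -1.26] 12.9 33.58830856421264
```

Request:
apply_moves([
  [[0,0,0,0,0,0.03],[0,0,0,0,0,0.06],[0,0,0,0,0,0.09],[0,0,0,0,0,0.1],[0,0,0,0,0,0.1]],
])

```text
time: 12.8
tool_pos: [623.3, 134.7, 1.7]
tool_rot: [-0.0, 0.965, 0.263, 0.001]
ft_force: [-5.4, 1.2, 10.0]
grip_width: 12.8
finger_force: 33.3
```

```bash
python3 q.py
```

```text
[623.3 134.7   1.7] yaw -59.46 F [-5.37  1.16  9.97] T [0.293 1.108 0.257] q7 [-0.21  0.56 -0.13  1.82  0.1   0.77 -1.44] 12.8 33.29055632231757
```

The torque rise to 0.26 N m at 0.46 rad could mean binding, so I stop and turn back to the -0.6 stop.

Request:
apply_moves([
  [[0,0,0,0,0,-0.06],[0,0,0,0,0,-0.12],[0,0,0,0,0,-0.18],[0,0,0,0,0,-0.24],[0,0,0,0,0,-0.3],[0,0,0,0,0,-0.36],[0,0,0,0,0,-0.42],[0,0,0,0,0,-0.47],[0,0,0,0,0,-0.48],[0,0,0,0,0,-0.48]],
])

```text
time: 13.63
tool_pos: [623.3, 134.7, 1.7]
tool_rot: [-0.0, 0.717, 0.697, 0.001]
ft_force: [-4.9, 3.1, 10.0]
grip_width: 12.9
finger_force: 33.1
```

```bash
python3 q.py
```

```text
[623.3 134.7   1.7] yaw -1.67 F [-4.89  3.06 10.01] T [0.716 1.135 0.052] q7 [-0.03  0.59 -0.38  1.8   0.29  0.8  -0.58] 12.9 33.07671701651998
```

Request:
apply_moves([
  [[0,0,0,0,0,-0.02],[0,0,0,0,0,-0.03],[0,0,0,0,0,-0.04],[0,0,0,0,0,-0.05],[0,0,0,0,0,-0.05]],
])

```text
time: 14.05
tool_pos: [623.4, 134.8, 1.7]
tool_rot: [-0.0, 0.68, 0.733, 0.001]
ft_force: [-4.1, 3.3, 9.3]
grip_width: 13.2
finger_force: 34.4
```

```bash
python3 q.py
```

```text
[623.4 134.8   1.7] yaw 4.26 F [-4.07  3.25  9.31] T [ 0.823  1.147 -0.618] q7 [-0.01  0.59 -0.41  1.8   0.31  0.81 -0.49] 13.2 34.39227018272504
```

Back stop reached: torque was -0.62 N m there against ~0.05 running free. Start afresh, gently.

Request:
apply_moves([
  [[0,0,0,0,0,0.05],[0,0,0,0,0,0.1],[0,0,0,0,0,0.15],[0,0,0,0,0,0.2],[0,0,0,0,0,0.25],[0,0,0,0,0,0.3],[0,0,0,0,0,0.35],[0,0,0,0,0,0.4],[0,0,0,0,0,0.45],[0,0,0,0,0,0.5],[0,0,0,0,0,0.53],[0,0,0,0,0,0.53]],
])

```text
time: 15.05
tool_pos: [623.5, 134.8, 1.7]
tool_rot: [-0.0, 0.965, 0.262, 0.001]
ft_force: [-2.9, 2.0, 7.9]
grip_width: 12.8
finger_force: 35.8
```

```bash
python3 q.py
```

```text
[623.5 134.8   1.7] yaw -59.64 F [-2.91  2.03  7.86] T [ 0.44   0.946 -0.035] q7 [-0.21  0.56 -0.14  1.82  0.1   0.77 -1.44] 12.8 35.75947419041768
```

At the same angle the torque is now -0.04 instead of +0.26, so the thread was crossed and is now clear. Continue.

Request:
apply_moves([
  [[0,0,0,0,0,0.04],[0,0,0,0,0,0.09],[0,0,0,0,0,0.14],[0,0,0,0,0,0.19],[0,0,0,0,0,0.24],[0,0,0,0,0,0.29],[0,0,0,0,0,0.34],[0,0,0,0,0,0.39],[0,0,0,0,0,0.44],[0,0,0,0,0,0.48],[0,0,0,0,0,0.48]],
])

```text
time: 15.97
tool_pos: [623.4, 134.6, 1.7]
tool_rot: [-0.001, 0.972, -0.236, 0.0]
ft_force: [-3.4, 1.2, 10.3]
grip_width: 12.8
finger_force: 35.1
```

```bash
python3 q.py
```

```text
[623.4 134.6   1.7] yaw -117.32 F [-3.36  1.19 10.26] T [ 0.259  0.979 -0.003] q7 [-0.4   0.56  0.12  1.83 -0.09  0.75 -2.28] 12.8 35.1300931815058
```

Request:
apply_moves([
  [[0,0,0,0,0,0],[0,0,0,0,0,0],[0,0,0,0,0,0],[0,0,0,0,0,0],[0,0,-0.06,0,0,0],[0,0,-0.1,0,0,0],[0,0,-0.1,0,0,-0.06],[0,0,-0.1,0,0,-1],[0,0,-0.1,0,0,-1],[0,0,-0.1,0,0,-1],[0,0,-0.1,0,0,-1],[0,0,-0.1,0,0,-1],[0,0,-0.1,0,0,-1],[0,0,-0.1,0,0,-1],[0,0,-0.1,0,0,-1],[0,0,-0.1,0,0,-1],[0,0,-0.1,0,0,-1],[0,0,-0.1,0,0,-1],[0,0,-0.1,0,0,-1],[0,0,-0.1,0,0,-1]],
], gripper=0)

```text
time: 17.63
tool_pos: [623.1, 133.6, 50.5]
tool_rot: [0.0, 0.801, 0.599, 0.0]
ft_force: [-0.1, -0.4, 0.1]
grip_width: 47.0
finger_force: 0.0
```

```bash
python3 - <<'E'
from h import *
print(delta((623.4,134.6,1.7),62.7))
E
python3 q.py
```

```text
(array([0.0021, 0.    , 0.0976]), array([ 0.    ,  0.    , -0.6591]))
[623.1 133.6  50.5] yaw -16.4 F [-0.1  -0.44  0.14] T [-0.052 -0.018  0.034] q7 [-0.09  0.51 -0.29  1.78  0.18  0.87 -0.75] 47.0 0.0
```

Request:
apply_moves([
  [[0,0,0,0,0,-0.659],[0,0,0,0,0,-0.659],[0,0,0,0,0,-0.659],[0,0,0,0,0,-0.659],[0,0,0,0,0,-0.659],[0,0,0,0,0,-0.659],[0,0,0,0,0,-0.659],[0,0,0,0,0,-0.659],[0,0,0,0,0,-0.659],[0,0,0,0,0,-0.659],[0,0,0,0,0,-0.659],[0,0,0,0,0,-0.659],[0.002,0,0,0,0,-0.659],[0.002,0,0.04,0,0,-0.659],[0.002,0,0.08,0,0,-0.659],[0.002,0,0.098,0,0,-0.659],[0.002,0,0.098,0,0,-0.659]],
])

```text
time: 19.05
tool_pos: [622.1, 134.4, -0.5]
tool_rot: [-0.001, 0.24, 0.971, -0.001]
ft_force: [-0.7, -0.3, -0.1]
grip_width: 47.4
finger_force: 0.0
```

Request:
apply_moves([
  [[0,0,0,0,0,0],[0,0,0,0,0,0],[0,0,0,0,0,0],[0,0,0,0,0,0],[0,0,0,0,0,0],[0,0,0,0,0,0],[0,0,0,0,0,0]],
], gripper=-1)

```text
time: 19.63
tool_pos: [623.7, 134.6, 1.9]
tool_rot: [0.0, 0.239, 0.971, 0.0]
ft_force: [-1.9, -1.7, 5.7]
grip_width: 12.9
finger_force: 30.0
```

```bash
python3 q.py
```

```text
[623.7 134.6   1.9] yaw 62.31 F [-1.89 -1.65  5.73] T [-0.242  0.266 -0.045] q7 [ 0.11  0.63 -0.57  1.79  0.44  0.85  0.42] 12.9 29.999459087848663
```

Gripped. Turn 115° now, then the last ~40°.

Request:
apply_moves([
  [[0,0,0,0,0,0.055],[0,0,0,0,0,0.11],[0,0,0,0,0,0.165],[0,0,0,0,0,0.22],[0,0,0,0,0,0.275],[0,0,0,0,0,0.33],[0,0,0,0,0,0.385],[0,0,0,0,0,0.44],[0,0,0,0,0,0.495],[0,0,0,0,0,0.55],[0,0,0,0,0,0.605],[0,0,0,0,0,0.66],[0,0,0,0,0,0.715],[0,0,0,0,0,0.77],[0,0,0,0,0,0.825],[0,0,0,0,0,0.88],[0,0,0,0,0,0.93],[0,0,0,0,0,0.96],[0,0,0,0,0,0.96]],
])

```text
time: 21.22
tool_pos: [623.0, 134.5, 1.9]
tool_rot: [0.0, 0.949, 0.316, -0.0]
ft_force: [-4.9, -1.9, 10.4]
grip_width: 12.7
finger_force: 30.0
```

```bash
python3 q.py
```

```text
[623.  134.5   1.9] yaw -53.14 F [-4.95 -1.9  10.37] T [-0.717  1.247 -0.02 ] q7 [-0.25  0.56 -0.09  1.82  0.07  0.77 -1.3 ] 12.7 30.001111328601837
```

Request:
apply_moves([
  [[0,0,0,0,0,0.05],[0,0,0,0,0,0.1],[0,0,0,0,0,0.15],[0,0,0,0,0,0.2],[0,0,0,0,0,0.25],[0,0,0,0,0,0.29],[0,0,0,0,0,0.32],[0,0,0,0,0,0.34],[0,0,0,0,0,0.35],[0,0,0,0,0,0.35]],
])

```text
time: 22.05
tool_pos: [622.9, 134.8, 1.9]
tool_rot: [0.0, 0.999, -0.043, -0.0]
ft_force: [-6.3, -2.4, 10.4]
grip_width: 13.0
finger_force: 30.4
```

```bash
python3 q.py
```

```text
[622.9 134.8   1.9] yaw -94.92 F [-6.34 -2.35 10.36] T [-0.421  1.423  0.475] q7 [-0.39  0.56  0.1   1.83 -0.07  0.76 -1.91] 13.0 30.35386562347412
```

Request:
apply_moves([
  [[0,0,0,0,0,0.01],[0,0,0,0,0,0.02],[0,0,0,0,0,0.02],[0,0,0,0,0,0.02]],
])

```text
time: 22.38
tool_pos: [623.1, 134.8, 1.9]
tool_rot: [0.0, 0.998, -0.063, -0.0]
ft_force: [-4.5, -1.4, 8.7]
grip_width: 13.6
finger_force: 31.1
```

```bash
python3 q.py
```

```text
[623.1 134.8   1.9] yaw -97.23 F [-4.52 -1.44  8.72] T [-0.352  1.165  0.581] q7 [-0.39  0.56  0.11  1.83 -0.08  0.76 -1.94] 13.6 31.05779355042614
```

Request:
apply_moves([
  [[0,0,0,0,0,0],[0,0,0,0,0,0],[0,0,0,0,0,0],[0,0,0,0,0,0],[0,0,-0.06,0,0,0],[0,0,-0.14,0,0,0],[0,0,-0.22,0,0,0],[0,0,-0.24,0,0,0]],
], gripper=0)

```text
time: 23.05
tool_pos: [626.0, 135.2, 127.3]
tool_rot: [-0.001, 0.998, -0.064, 0.003]
ft_force: [1.8, -0.4, 1.2]
grip_width: 47.2
finger_force: 0.0
```

```bash
python3 - <<'E'
from h import *
st=status.get_state()
print(delta((450,60,160),st=st)); s=snapshot("wrist"); i=s["img"]; cv2.imwrite("pics/w7.png",i)
E
```

```text
(array([-0.3297,  0.1937, -0.0679]), array([0., 0., 0.]))
```

View pics/w7.png

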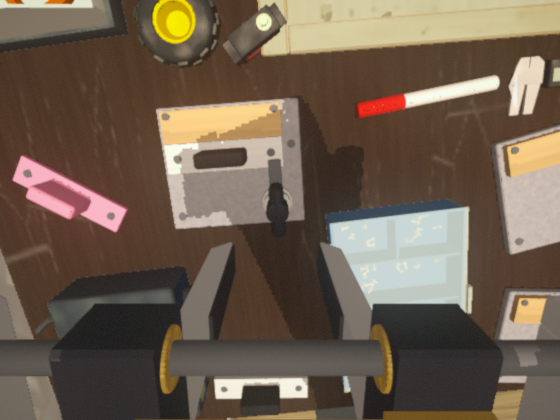

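Screw P is home: its foot lies over the bar, around (276,160). Now straightedge 1.

```bash
python3 - <<'E'
from h import *
print(delta((440,180,100),-6.2))
E
```

```text
(array([-0.3809, -0.0413,  0.0516]), array([ 0.0012, -0.0036, -0.7591]))
```

Request:
apply_moves([
  [[-0.38,-0.04,0.05,0,0,-0.759],[-0.38,-0.04,0.05,0,0,-0.759],[-0.38,-0.04,0.05,0,0,-0.759],[-0.38,-0.04,0.05,0,0,-0.759],[-0.38,-0.04,0.05,0,0,-0.759],[-0.38,-0.04,0.05,0,0,-0.759],[-0.38,-0.04,0.05,0,0,-0.759],[-0.38,-0.04,0.05,0,0,-0.759],[-0.38,-0.04,0.05,0,0,-0.759],[-0.38,-0.04,0.05,0,0,-0.759],[-0.38,-0.04,0.05,0,0,-0.759],[-0.38,-0.04,0.05,0,0,-0.759],[-0.38,-0.04,0.05,0,0,-0.759],[-0.38,-0.04,0.05,0,0,-0.759],[-0.38,-0.04,0.05,0,0,-0.759]],
])

```text
time: 24.35
tool_pos: [437.3, 178.4, 96.1]
tool_rot: [-0.0, 0.745, 0.667, -0.0]
ft_force: [-0.4, -0.6, 0.1]
grip_width: 46.8
finger_force: 0.0
```

```bash
python3 se.py wrist pics/w8.png; python3 q.py; python3 - <<'E'
from h import *
for z in (100,60,-15): print(delta((396,182,z),-6.2))
E
```

```text
(array([155., -11.]), array([56., 10.]), 83.9, array([ 35., 399.]))
(array([452., -43.]), array([100.,  58.]), -6.3, array([310., 397.]))
(array([381., -16.]), array([18., 14.]), 89.5, array([244., 383.]))
(array([442.,  50.]), array([75., 43.]), 0.2, array([295., 323.]))
(array([567.,  59.]), array([103.,  29.]), -4.0, array([422., 300.]))
(array([330., 231.]), array([27., 22.]), 73.9, array([146., 157.]))
(array([396., 183.]), array([108.,  28.]), 83.7, array([231., 199.]))
(array([652., 172.]), array([132.,  97.]), 87.4, array([510., 185.]))
(array([289., 315.]), array([126.,   3.]), 0.0, array([76., 60.]))
(array([314., 335.]), array([62., 11.]), -0.2, array([99., 27.]))
[-0.36  0.2  -0.18  2.12  0.05  0.82 -0.68] [446.42207562 256.98753676 303.25828765]
[437.4 178.4  96.2] yaw -6.41 F [-0.58  1.18  0.38] T [-0.041 -0.052 -0.028] q7 [-0.36  0.2  -0.18  2.12  0.05  0.82 -0.68] 46.9 0.0
(array([-0.0022, -0.083 , -0.0076]), array([-0.0002,  0.    , -0.0017]))
(array([-0.0021, -0.083 ,  0.0724]), array([-0.0002,  0.    , -0.0017]))
(array([-0.0021, -0.0829,  0.2224]), array([-0.0002,  0.    , -0.0017]))
```

Request:
apply_moves([
  [[0,-0.083,0,0,0,0],[0,-0.083,0.05,0,0,0],[0,-0.083,0.11,0,0,0],[0,-0.083,0.16,0,0,0],[0,-0.083,0.2,0,0,0],[0,-0.083,0.222,0,0,0],[0,-0.083,0.222,0,0,0]],
])

```text
time: 24.98
tool_pos: [394.7, 182.4, -16.6]
tool_rot: [-0.0, 0.745, 0.667, -0.002]
ft_force: [-0.6, 0.6, -0.3]
grip_width: 46.8
finger_force: 0.0
```

Request:
apply_moves([
  [[0,0,0,0,0,0],[0,0,0,0,0,0],[0,0,0,0,0,0],[0,0,0,0,0,0],[0,0,0,0,0,0],[0,0,0,0,0,0],[0,0,0,0,0,0],[0,0,0,0,0,0]],
], gripper=-1)

```text
time: 25.65
tool_pos: [396.6, 183.2, -14.1]
tool_rot: [0.0, 0.744, 0.668, 0.0]
ft_force: [-1.2, -1.0, 9.1]
grip_width: 13.8
finger_force: 30.0
```

Request:
apply_moves([
  [[0,0,-0.07,0,0,0],[0,0,-0.14,0,0,0],[0,0,-0.2,0,0,0],[0,0,-0.22,0,0,0],[0,0,-0.22,0,0,0]],
])

```text
time: 26.07
tool_pos: [397.7, 183.7, 97.8]
tool_rot: [0.001, 0.744, 0.668, 0.002]
ft_force: [0.3, 0.4, -2.6]
grip_width: 14.0
finger_force: 30.0
```

```bash
python3 - <<'E'
from h import *
print(delta((600,-147,95),10))
E
```

```text
(array([-0.6138,  0.4738,  0.0059]), array([ 0.0021, -0.001 , -0.1351]))
```

Request:
apply_moves([
  [[-0.614,0.474,0.005,0,0,-0.135],[-0.614,0.474,0.005,0,0,-0.135],[-0.614,0.474,0.005,0,0,-0.135],[-0.614,0.474,0.005,0,0,-0.135],[-0.614,0.474,0.005,0,0,-0.135],[-0.614,0.474,0.005,0,0,-0.135],[-0.614,0.474,0.005,0,0,-0.135],[-0.614,0.474,0.005,0,0,-0.135],[-0.614,0.474,0.005,0,0,-0.135],[-0.614,0.474,0.005,0,0,-0.135],[-0.614,0.474,0.005,0,0,-0.135],[-0.614,0.474,0.005,0,0,-0.135],[-0.614,0.474,0.005,0,0,-0.135]],
])

```text
time: 27.15
tool_pos: [597.6, -147.0, 90.9]
tool_rot: [-0.001, 0.643, 0.766, -0.001]
ft_force: [-0.3, 0.3, -1.6]
grip_width: 13.5
finger_force: 30.0
```

```bash
cat > m.py <<'E'
from h import *
import sys
s=snapshot("wrist"); np.savez(sys.argv[1]+".npz",**{k:np.array(v) for k,v in s.items()}); cv2.imwrite("pics/"+sys.argv[1]+".png",s["img"])
hsv=cv2.cvtColor(s["img"],cv2.COLOR_BGR2HSV).astype(int)
m=(hsv[...,0]>8)&(hsv[...,0]<28)&(hsv[...,1]>70)&(hsv[...,2]>110)
print(*[r for r in rects(s,m,18,200) if abs(r[1][1]-30)<8],sep="\n")
st=status.get_state()
w=((hsv[...,2]>170)&(hsv[...,1]<45)); zt=st["tool_pos"][2]+20
r=s["range_z"];K=s["camera_matrix"];v,u=np.nonzero(r>0);z=r[v,u]
P=np.array(s["eye"])+rot(s["attitude"]).apply(np.c_[(u-K[0,2])/K[0,0]*z,(v-K[1,2])/K[1,1]*z,z])
L=rot(st["tool_rot"]).inv().apply(P-st["tool_pos"])
k=(abs(L[:,2]+20)<4)&(abs(L[:,1])<20)&(abs(L[:,0])<70); q=L[k]
print("bar in tool: x",np.percentile(q[:,0],[0,.5,99.5,100]).round(1),"y",np.percentile(q[:,1],[1,99]).round(1),len(q))
E
python3 m.py w9; python3 q.py
```

```text
(array([ 438., -293.]), array([117.,  32.]), 10.2, array([ 85., 328.]))
(array([ 643., -140.]), array([109.,  32.]), -80.2, array([330., 204.]))
(array([ 467., -156.]), array([111.,  32.]), 81.8, array([123., 188.]))
bar in tool: x [-56.9 -56.1  53.2  53.4] y [-14.3  13.1] 4131
[ 597.8 -146.5   91.5] yaw 10.07 F [-0.46  0.4  -1.83] T [ 0.001 -0.124 -0.016] q7 [ 0.14  0.42 -0.01  1.82  0.    0.91  0.31] 13.5 29.999696910381317
```

View pics/w9.png

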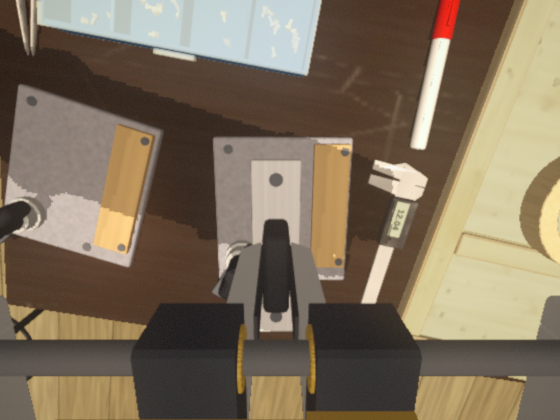

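The sheet on Q is at (330,204) and the held bar at (276,245). Descend 7 mm short, then push flush.

```bash
python3 - <<'E'
from h import *
for p in ((607.2,-144.6,-1.5),(614.1,-143.4,-4)): print(delta(p,9.8))
E
```

```text
(array([0.0002, 0.0196, 0.1859]), array([-0.0009, -0.0005,  0.0023]))
(array([0.0002, 0.0336, 0.1909]), array([-0.0009, -0.0005,  0.0023]))
```

Request:
apply_moves([
  [[0,0.02,0.03,0,0,0.002],[0,0.02,0.09,0,0,0.002],[0,0.02,0.13,0,0,0.002],[0,0.02,0.16,0,0,0.002],[0,0.02,0.178,0,0,0.002],[0,0.02,0.186,0,0,0.002],[0,0.02,0.186,0,0,0.002]],
])

```text
time: 27.78
tool_pos: [608.1, -145.1, -0.6]
tool_rot: [-0.0, 0.644, 0.765, -0.0]
ft_force: [0.7, -0.5, -1.6]
grip_width: 13.5
finger_force: 30.0
```

Request:
apply_moves([
  [[0,0.003,0.002,0,0,0],[0,0.006,0.004,0,0,0],[0,0.009,0.005,0,0,0],[0,0.011,0.005,0,0,0],[0,0.013,0.005,0,0,0],[0,0.013,0.005,0,0,0]],
])

```text
time: 28.28
tool_pos: [614.8, -145.0, -2.5]
tool_rot: [-0.0, 0.644, 0.765, -0.0]
ft_force: [-3.6, -0.7, 0.0]
grip_width: 14.0
finger_force: 30.0
```

Request:
apply_moves([
  [[0.002,0,0.002,0,0,0],[0.002,0.002,0.003,0,0,0],[0.002,0.004,0.004,0,0,0],[0.002,0.004,0.004,0,0,0]],
])

```text
time: 28.62
tool_pos: [614.6, -144.1, -4.0]
tool_rot: [-0.001, 0.645, 0.765, -0.001]
ft_force: [-18.8, -0.3, 24.5]
grip_width: 13.6
finger_force: 30.0
```

Firm contact on both. Relax, release and lift.

Request:
apply_moves([
  [[0,-0.003,-0.003,0,0,0],[0,-0.003,-0.003,0,0,0]],
])

```text
time: 28.78
tool_pos: [614.5, -144.0, -3.0]
tool_rot: [-0.0, 0.644, 0.765, -0.0]
ft_force: [-5.3, -0.4, 1.3]
grip_width: 13.3
finger_force: 30.0
```

Request:
apply_moves([
  [[0,0,0,0,0,0],[0,0,0,0,0,0],[0,0,0,0,0,0],[0,0,0,0,0,0],[0,0,-0.08,0,0,0],[0,0,-0.16,0,0,0],[0,0,-0.2,0,0,0],[0,0,-0.2,0,0,0]],
], gripper=-0.3)

```text
time: 29.45
tool_pos: [618.4, -144.3, 102.2]
tool_rot: [0.003, 0.644, 0.765, 0.002]
ft_force: [1.1, 0.6, 0.1]
grip_width: 33.0
finger_force: 0.0
```

```bash
python3 - <<'E'
from h import *
s=snapshot("wrist"); cv2.imwrite("pics/w10.png",s["img"])
hsv=cv2.cvtColor(s["img"],cv2.COLOR_BGR2HSV).astype(int)
m=(hsv[...,0]>8)&(hsv[...,0]<28)&(hsv[...,1]>70)&(hsv[...,2]>110)
print([r for r in rects(s,m,18,200) if abs(r[1][1]-30)<8])
r=s["range_z"];K=s["camera_matrix"];v,u=np.nonzero(r>0);z=r[v,u]
P=np.array(s["eye"])+rot(s["attitude"]).apply(np.c_[(u-K[0,2])/K[0,0]*z,(v-K[1,2])/K[1,1]*z,z])
a=np.deg2rad(9.8);X=np.array([np.cos(a),np.sin(a)]);Y=np.array([-X[1],X[0]])
d=P[:,:2]-[628.2,-142.5]; lx,ly=d@X,d@Y
for n,lo,hi,zc in (("bar",-50,8,16),("sheet",-5,50,18),("rib",-40,0,47)):
    k=(abs(P[:,2]-zc)<1.8+1*(n=="rib"))&(lx>lo)&(lx<hi)&(abs(ly)<75); print(n,np.percentile(lx[k],[1,99]).round(1),np.percentile(ly[k],[.5,99.5]).round(1),k.sum())
k=(abs(P[:,2]-57)<4)&(np.hypot(lx+62,ly+46)<35); print("knob",k.sum(),cv2.minAreaRect(P[k][:,:2].astype(np.float32)) if k.sum()>5 else "")
ax=np.array([628.2,-142.5])-62*X-46*Y; print(ax); print(delta((*ax,98),-20.2))
E
```

```text
[(array([ 435., -298.]), array([94., 37.]), 9.5, array([ 64., 325.])), (array([ 643., -139.]), array([109.,  30.]), -80.3, array([303., 199.])), (array([ 467., -156.]), array([111.,  33.]), 81.7, array([103., 185.])), (array([803., -24.]), array([28., 23.]), 34.6, array([523.,  98.]))]
bar [-27.8   7.8] [-54.3  54.3] 3068
sheet [ 0.  29.3] [-53.4  55. ] 2822
rib [-21.   -7.9] [-20.7  21.4] 833
knob 499 ((571.2647094726562, -196.76666259765625), (43.76148986816406, 11.911091804504395), 75.46155548095703)
[ 574.93434726 -198.38175228]
(array([-0.0929, -0.1016,  0.0028]), array([0.0023, 0.    , 0.2497]))
```

The bar sits flush on Q, with its ends level within 1 mm. Now the knob on Q.

Request:
apply_moves([
  [[-0.093,-0.102,0,0,0,0.25],[-0.093,-0.102,0,0,0,0.25],[-0.093,-0.102,0,0,0,0.25],[-0.093,-0.102,0,0,0,0.25],[-0.093,-0.102,0,0,0,0.25],[-0.093,-0.102,0,0,0,0.25],[-0.093,-0.102,0,0,0,0.25]],
], gripper=0)

```text
time: 30.08
tool_pos: [572.9, -197.7, 96.3]
tool_rot: [-0.0, 0.819, 0.574, -0.0]
ft_force: [-1.2, -0.3, -0.1]
grip_width: 47.1
finger_force: 0.0
```

```bash
python3 - <<'E'
from h import *
s=snapshot("wrist")
r=s["range_z"];K=s["camera_matrix"];v,u=np.nonzero(r>0);z=r[v,u]
P=np.array(s["eye"])+rot(s["attitude"]).apply(np.c_[(u-K[0,2])/K[0,0]*z,(v-K[1,2])/K[1,1]*z,z])
m=(abs(P[:,2]-57)<3)&(np.hypot(P[:,0]-575,P[:,1]+198)<35)
print(m.sum(),cv2.minAreaRect(P[m][:,:2].astype(np.float32))); print(delta((575,-198.3,0.5),-20.2))
E
```

```text
917 ((574.940673828125, -197.8745880126953), (43.35282516479492, 19.17177963256836), 79.32774353027344)
(array([0.0005, 0.0044, 0.1917]), array([-0.0003,  0.    ,  0.0019]))
```

Request:
apply_moves([
  [[0,0.004,0.08,0,0,0.002],[0,0.004,0.14,0,0,0.002],[0,0.004,0.17,0,0,0.002],[0,0.004,0.191,0,0,0.002],[0,0.004,0.191,0,0,0.002]],
])

```text
time: 30.55
tool_pos: [573.6, -198.4, -0.8]
tool_rot: [-0.001, 0.821, 0.571, -0.001]
ft_force: [-0.6, -0.1, 0.4]
grip_width: 46.9
finger_force: 0.0
```

Request:
apply_moves([
  [[0,0,0,0,0,0],[0,0,0,0,0,0],[0,0,0,0,0,0],[0,0,0,0,0,0],[0,0,0,0,0,0],[0,0,0,0,0,0],[0,0,0,0,0,0]],
], gripper=-1)

```text
time: 31.13
tool_pos: [574.6, -199.0, 2.0]
tool_rot: [-0.0, 0.821, 0.57, -0.0]
ft_force: [-4.3, 1.2, 9.3]
grip_width: 12.8
finger_force: 29.9
```

```bash
python3 q.py
```

```text
[ 574.6 -199.     2. ] yaw -20.47 F [-4.32  1.22  9.29] T [ 0.22   1.099 -0.043] q7 [ 0.15  0.52  0.1   1.9  -0.08  0.72 -0.06] 12.8 29.904347956180573
```

Request:
apply_moves([
  [[0,0,0,0,0,0.04],[0,0,0,0,0,0.08],[0,0,0,0,0,0.12],[0,0,0,0,0,0.12]],
])

```text
time: 31.47
tool_pos: [574.3, -198.8, 2.0]
tool_rot: [-0.0, 0.888, 0.46, -0.0]
ft_force: [-7.0, 1.4, 10.9]
grip_width: 12.4
finger_force: 29.9
```

```bash
python3 q.py
```

```text
[ 574.3 -198.8    2. ] yaw -35.2 F [-6.99  1.39 10.93] T [ 0.446  1.517 -0.062] q7 [ 0.1   0.53  0.17  1.9  -0.13  0.72 -0.27] 12.4 29.904777109622955
```

Request:
apply_moves([
  [[0,0,0,0,0,0.03],[0,0,0,0,0,0.06],[0,0,0,0,0,0.09],[0,0,0,0,0,0.1],[0,0,0,0,0,0.1]],
])

```text
time: 31.88
tool_pos: [574.1, -198.6, 2.0]
tool_rot: [-0.0, 0.93, 0.367, -0.0]
ft_force: [-7.4, 2.7, 13.3]
grip_width: 13.0
finger_force: 29.9
```

```bash
python3 q.py
```

```text
[ 574.1 -198.6    2. ] yaw -46.96 F [-7.43  2.72 13.3 ] T [0.614 1.969 0.103] q7 [ 0.06  0.53  0.22  1.9  -0.17  0.73 -0.44] 13.0 29.939682483673096
```

Torque jumped by 0.165 N m between 0.26 and 0.46 rad, so it is binding. Stop and turn back to the stop.

Request:
apply_moves([
  [[0,0,0,0,0,-0.06],[0,0,0,0,0,-0.12],[0,0,0,0,0,-0.18],[0,0,0,0,0,-0.24],[0,0,0,0,0,-0.3],[0,0,0,0,0,-0.36],[0,0,0,0,0,-0.42],[0,0,0,0,0,-0.47],[0,0,0,0,0,-0.49],[0,0,0,0,0,-0.51],[0,0,0,0,0,-0.53],[0,0,0,0,0,-0.53]],
])

```text
time: 32.88
tool_pos: [575.4, -199.1, 2.0]
tool_rot: [0.001, 0.596, 0.803, 0.0]
ft_force: [0.4, 0.5, 6.1]
grip_width: 12.9
finger_force: 30.0
```

```bash
python3 q.py
```

```text
[ 575.4 -199.1    2. ] yaw 16.83 F [0.43 0.52 6.14] T [ 0.216 -0.216 -0.377] q7 [ 0.28  0.52 -0.06  1.89  0.05  0.73  0.48] 12.9 30.04820466041565
```

Request:
apply_moves([
  [[0,0,0,0,0,-0.015],[0,0,0,0,0,-0.03],[0,0,0,0,0,-0.03]],
])

```text
time: 33.13
tool_pos: [575.5, -199.1, 2.0]
tool_rot: [0.001, 0.571, 0.821, 0.0]
ft_force: [0.2, 1.1, 5.6]
grip_width: 13.8
finger_force: 32.3
```

```bash
python3 q.py
```

```text
[ 575.5 -199.1    2. ] yaw 20.31 F [0.17 1.06 5.6 ] T [ 0.218 -0.209 -0.763] q7 [ 0.29  0.52 -0.08  1.89  0.06  0.73  0.53] 13.8 32.34087855555117
```

Request:
apply_moves([
  [[0,0,0,0,0,0.05],[0,0,0,0,0,0.1],[0,0,0,0,0,0.15],[0,0,0,0,0,0.2],[0,0,0,0,0,0.25],[0,0,0,0,0,0.3],[0,0,0,0,0,0.35],[0,0,0,0,0,0.4],[0,0,0,0,0,0.45],[0,0,0,0,0,0.5],[0,0,0,0,0,0.55],[0,0,0,0,0,0.56],[0,0,0,0,0,0.56]],
])

```text
time: 34.22
tool_pos: [574.1, -198.6, 2.0]
tool_rot: [-0.0, 0.931, 0.366, -0.0]
ft_force: [-7.5, 2.9, 15.8]
grip_width: 12.7
finger_force: 29.9
```

```bash
python3 q.py
```

```text
[ 574.1 -198.6    2. ] yaw -47.07 F [-7.5   2.89 15.84] T [ 0.649  1.951 -0.055] q7 [ 0.06  0.53  0.22  1.9  -0.17  0.73 -0.45] 12.7 29.907632768154144
```

Now -0.055 N m at the same angle, so the thread is clear. Continue.

Request:
apply_moves([
  [[0,0,0,0,0,0.05],[0,0,0,0,0,0.105],[0,0,0,0,0,0.16],[0,0,0,0,0,0.215],[0,0,0,0,0,0.27],[0,0,0,0,0,0.325],[0,0,0,0,0,0.38],[0,0,0,0,0,0.435],[0,0,0,0,0,0.49],[0,0,0,0,0,0.545],[0,0,0,0,0,0.6],[0,0,0,0,0,0.655],[0,0,0,0,0,0.71],[0,0,0,0,0,0.765],[0,0,0,0,0,0.82],[0,0,0,0,0,0.87],[0,0,0,0,0,0.91],[0,0,0,0,0,0.91]],
])

```text
time: 35.72
tool_pos: [574.6, -196.6, 1.9]
tool_rot: [-0.001, 0.837, -0.548, -0.001]
ft_force: [-7.6, 13.2, 21.2]
grip_width: 12.7
finger_force: 29.9
```

```bash
python3 q.py
```

```text
[ 574.6 -196.6    1.9] yaw -156.41 F [-7.59 13.23 21.17] T [ 3.202  1.868 -0.054] q7 [-0.3   0.64  0.72  1.92 -0.58  0.8  -1.99] 12.7 29.94719088077545
```

Request:
apply_moves([
  [[0,0,0,0,0,0],[0,0,0,0,0,0],[0,0,0,0,0,0],[0,0,0,0,0,0],[0,0,-0.06,0,0,0],[0,0,-0.1,0,0,0],[0,0,-0.1,0,0,-0.06],[0,0,-0.1,0,0,-1],[0,0,-0.1,0,0,-1],[0,0,-0.1,0,0,-1],[0,0,-0.1,0,0,-1],[0,0,-0.1,0,0,-1],[0,0,-0.1,0,0,-1],[0,0,-0.1,0,0,-1],[0,0,-0.1,0,0,-1],[0,0,-0.1,0,0,-1],[0,0,-0.1,0,0,-1],[0,0,-0.1,0,0,-1],[0,0,-0.1,0,0,-1],[0,0,-0.1,0,0,-1]],
], gripper=0)

```text
time: 37.38
tool_pos: [574.6, -199.2, 51.3]
tool_rot: [0.0, 0.955, 0.297, -0.0]
ft_force: [0.5, -0.9, 0.4]
grip_width: 46.9
finger_force: 0.0
```

```bash
python3 q.py; python3 -c "
from h import *
print(delta((574.8,-198.7,2),23))"
```

```text
[ 574.6 -199.2   51.3] yaw -55.49 F [ 0.47 -0.88  0.37] T [0.034 0.073 0.002] q7 [-0.02  0.47  0.32  1.88 -0.2   0.82 -0.56] 46.9 0.0
(array([ 0.0009, -0.0007,  0.0986]), array([-1.00e-04,  0.00e+00, -6.54e-01]))
```

Request:
apply_moves([
  [[0,0,0,0,0,-0.658],[0,0,0,0,0,-0.658],[0,0,0,0,0,-0.658],[0,0,0,0,0,-0.658],[0,0,0,0,0,-0.658],[0,0,0,0,0,-0.658],[0,0,0,0,0,-0.658],[0,0,0,0,0,-0.658],[0,0,0,0,0,-0.658],[0,0,0,0,0,-0.658],[0,0,0,0,0,-0.658],[0,0,0,0,0,-0.658],[0,0,0,0,0,-0.658],[0,0,0.04,0,0,-0.658],[0,0,0.08,0,0,-0.658],[0,0,0.098,0,0,-0.658],[0,0,0.098,0,0,-0.658]],
])

```text
time: 38.8
tool_pos: [573.4, -198.6, 0.4]
tool_rot: [-0.002, 0.552, 0.834, -0.001]
ft_force: [-1.8, 0.3, 0.3]
grip_width: 46.9
finger_force: 0.0
```

Request:
apply_moves([
  [[0,0,0,0,0,0],[0,0,0,0,0,0],[0,0,0,0,0,0],[0,0,0,0,0,0],[0,0,0,0,0,0],[0,0,0,0,0,0],[0,0,0,0,0,0]],
], gripper=-1)

```text
time: 39.38
tool_pos: [575.6, -198.9, 3.0]
tool_rot: [0.001, 0.551, 0.835, 0.0]
ft_force: [1.8, 1.8, 3.8]
grip_width: 13.1
finger_force: 30.0
```

```bash
python3 q.py
```

```text
[ 575.6 -198.9    3. ] yaw 23.16 F [1.84 1.84 3.77] T [ 0.282 -0.45  -0.048] q7 [ 0.23  0.52 -0.01  1.89  0.01  0.73  0.63] 13.1 29.99867409467697
```

Request:
apply_moves([
  [[0,0,0,0,0,0.05],[0,0,0,0,0,0.105],[0,0,0,0,0,0.16],[0,0,0,0,0,0.215],[0,0,0,0,0,0.27],[0,0,0,0,0,0.325],[0,0,0,0,0,0.38],[0,0,0,0,0,0.435],[0,0,0,0,0,0.49],[0,0,0,0,0,0.545],[0,0,0,0,0,0.6],[0,0,0,0,0,0.655],[0,0,0,0,0,0.71],[0,0,0,0,0,0.765],[0,0,0,0,0,0.81],[0,0,0,0,0,0.84],[0,0,0,0,0,0.86],[0,0,0,0,0,0.88],[0,0,0,0,0,0.88]],
])

```text
time: 40.97
tool_pos: [573.9, -197.9, 2.9]
tool_rot: [-0.001, 0.998, 0.065, -0.001]
ft_force: [-9.5, 6.2, 17.4]
grip_width: 13.0
finger_force: 30.6
```

```bash
python3 q.py
```

```text
[ 573.9 -197.9    2.9] yaw -82.55 F [-9.48  6.16 17.43] T [1.507 2.111 0.571] q7 [-0.13  0.57  0.46  1.91 -0.36  0.75 -0.89] 13.0 30.604885518550873
```

Request:
apply_moves([
  [[0,0,0,0,0,0.01],[0,0,0,0,0,0.02],[0,0,0,0,0,0.03],[0,0,0,0,0,0.03]],
])

```text
time: 41.3
tool_pos: [574.1, -197.9, 2.8]
tool_rot: [-0.001, 0.999, 0.034, -0.001]
ft_force: [-8.4, 7.1, 15.9]
grip_width: 14.1
finger_force: 32.4
```

```bash
python3 q.py
```

```text
[ 574.1 -197.9    2.8] yaw -86.05 F [-8.37  7.09 15.9 ] T [1.433 1.788 0.748] q7 [-0.14  0.57  0.48  1.91 -0.38  0.75 -0.94] 14.1 32.36382971517742
```

Home stop reached (0.75 N m). Release, lift, move away and check everything.

Request:
apply_moves([
  [[0,0,0,0,0,0],[0,0,0,0,0,0],[0,0,0,0,0,0],[0,0,0,0,0,0],[0,0,-0.06,0,0,0],[0,0,-0.14,0,0,0],[0,0,-0.22,0,0,0],[0,0,-0.3,0,0,0],[0.15,0.2,-0.3,0,0,0],[0.15,0.3,-0.3,0,0,0],[0.15,0.35,-0.3,0,0,0],[0.15,0.35,-0.3,0,0,0],[0.15,0.35,-0.3,0,0,0],[0.15,0.35,-0.3,0,0,0]],
], gripper=0)

```text
time: 42.47
tool_pos: [661.0, -374.6, 151.5]
tool_rot: [0.001, 0.999, 0.032, -0.001]
ft_force: [-0.2, -1.1, 0.4]
grip_width: 46.8
finger_force: 0.0
```

```bash
python3 q.py; python3 - <<'E'
from h import *
s=snapshot("top"); i=s["img"]; cv2.imwrite("pics/t9.png",cv2.resize(i[110:280,140:420],(784,476),interpolation=cv2.INTER_CUBIC))
E
```

```text
[ 661.  -374.6  151.5] yaw -86.32 F [-0.2  -1.07  0.43] T [0.037 0.001 0.001] q7 [ 0.08  0.64  0.57  1.43 -0.35  1.17 -0.81] 46.8 0.0
```

View pics/t9.png

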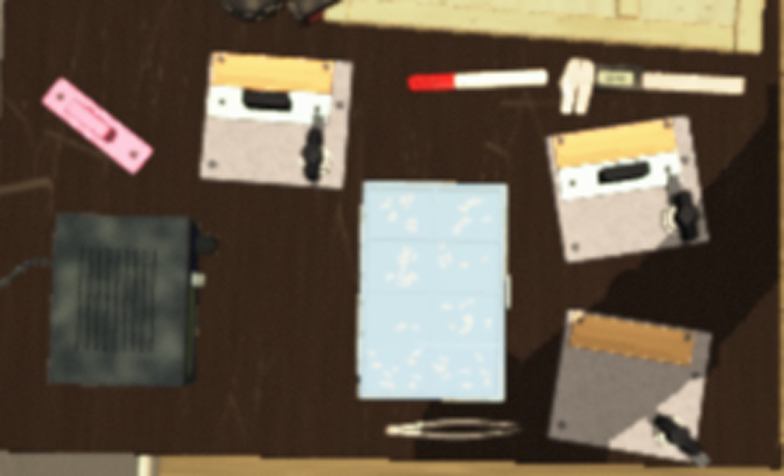

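Both bars lie flush at (267,102) and (623,172), with the feet over them at (318,115) and (675,182). The decoy and tools are untouched.

```bash
python3 -c "
from bench import workorder
print(workorder.job_done())"
```

```text
the job is handed in; nothing more can be done
None
```

The job is handed in: both straightedges on the table lie flush on boards of their own with their screws turned home; both screws bound early and were turned back to the stop and restarted, and the pink look-alike, tweezers, marker and calliper were left alone.

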